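# Pack the channel offcuts interlocked in the bench tray and close it

### The job

Pack the aluminium channel offcuts into the wooden tray: lay all the open-up ones flat on the tray's floor, side by side, and lock every open-down one over two neighbouring open-up ones, so that one of its flanges drops fully into each of them. Then set the grey cover on the tray so that it sits fully seated and level on the rim, and leave the other things on the bench where they are.

Things in the scene. Friction and masses are not known exactly. Their poses are not given: they have to be found in the camera images.
- up_a: Length of aluminium U-channel lying open side UP: 56 mm long (body x), 28 mm wide (y), 24 mm high, web and flanges 4 mm thick, 20 mm clear between flanges; 42 g. Origin: centre of the web's underside; z up. Four alike, always present. They start on the table between tray and cover, length within 0.33 rad of world x, 25 mm or more free past each end.
- up_b: Another open-up channel, like up_a in every way.
- up_c: Another open-up channel, like up_a in every way.
- up_d: Another open-up channel, like up_a in every way.
- down_a: Length of aluminium U-channel lying open side DOWN (web on top): 66 mm long (body x), 28 mm wide (y), 24 mm high, web and flanges 4 mm thick, 20 mm clear between flanges; 49 g. Origin: centre of the footprint at the flange tips (web top 24 mm above); z up. Two or three are present (None if absent). They start among the open-up ones, lying likewise.
- down_b: Another open-down channel, like down_a in every way; may be absent.
- down_c: Another open-down channel, like down_a in every way; may be absent.
- tray: Fixed oblong wooden tray, open on top: outside 218 mm (body x) x 162 mm (y), 42 mm high, walls and floor 6 mm thick, inside 206 x 150 mm. Origin: centre of its underside, z up; left or right of the channels, turned up to 0.3 rad.
- tray_floor (a point): Centre of the tray floor's upper face, 6 mm above the tray's origin. Open-up channels lie here (origin at this level). An open-down one locked over two of them has its origin 4 mm above this level, top 28 mm. Open-up neighbours 28 (touching) to 34 mm apart, centre to centre, leave it 3 to 6 mm of sideways play each way.
- tray_rim (a point): Centre of the tray's mouth, level with the rim, 42 mm above its origin. The cover's lip (origin) seats 5 mm below this. A channel merely lying on top of others stands out above the rim and keeps the cover from closing.
- cover: Loose grey plastic cover 226 (body x) x 170 x 4 mm; below, a lip 5 mm deep, 198 x 142 mm (4 mm play each side in the tray); on top, at the centre, a wooden bar handle 50 mm long (body x), 14 wide (y), 24 tall. 0.2 to 0.33 kg. Origin: centre of the lip's underside; plate top 9, handle top 33 mm above. Starts on the other side of the channels from the tray. Either half turn fits.
- loupe: Bystander: black eye loupe, 34 mm across, 30 mm high, among the channels. Origin under its centre.
- oil_jar: Bystander: small amber jar, 40 mm across, 45 mm high, beyond the channels.
- driver: Bystander: screwdriver lying at the back, 130 mm long.
- blower: Bystander: black rubber dust blower standing at the back, 60 mm across, 85 mm high.
- case_ring: Bystander: brass watch-case ring at the back, 56 mm across, 14 mm high.
- calculator: Bystander: white pocket calculator lying flat, 110 x 70 x 12 mm, at the right near the robot.
- cork_block: Bystander: cork block 70 x 50 x 30 mm, at the left near the robot.
Mind the look-alikes: they are no part of the job. What is shaped like the up_b but red or yellow is not meant.

How it is judged:
On the way:
1. every channel is packed: open-up ones flat on the tray floor, each open-down one interlocked over two of them (z of up_a in the frame of tray between 0.0035 and 0.0085 m and angle between each of up_a, up_b, up_c, up_d, down_a, down_b, down_c's own z axis and vertical below 0.06 rad and horizontal distance between each of up_a, up_b, up_c, up_d and tray below 0.1 m and z of up_b in the frame of tray between 0.0035 and 0.0085 m and z of up_c in the frame of tray between 0.0035 and 0.0085 m and z of up_d in the frame of tray between 0.0035 and 0.0085 m and z of down_a in the frame of tray between 0.0075 and 0.0125 m and ((horizontal distance between down_a and up_a below 0.023 m and horizontal distance between down_a and up_b below 0.023 m and horizontal distance between up_a and up_b above 0.026 m) or (horizontal distance between down_a and up_a below 0.023 m and horizontal distance between down_a and up_c below 0.023 m and horizontal distance between up_a and up_c above 0.026 m) or (horizontal distance between down_a and up_a below 0.023 m and horizontal distance between down_a and up_d below 0.023 m and horizontal distance between up_a and up_d above 0.026 m) or (horizontal distance between down_a and up_b below 0.023 m and horizontal distance between down_a and up_c below 0.023 m and horizontal distance between up_b and up_c above 0.026 m) or (horizontal distance between down_a and up_b below 0.023 m and horizontal distance between down_a and up_d below 0.023 m and horizontal distance between up_b and up_d above 0.026 m) or (horizontal distance between down_a and up_c below 0.023 m and horizontal distance between down_a and up_d below 0.023 m and horizontal distance between up_c and up_d above 0.026 m)) and z of down_b in the frame of tray between 0.0075 and 0.0125 m and ((horizontal distance between down_b and up_a below 0.023 m and horizontal distance between down_b and up_b below 0.023 m and horizontal distance between up_a and up_b above 0.026 m) or (horizontal distance between down_b and up_a below 0.023 m and horizontal distance between down_b and up_c below 0.023 m and horizontal distance between up_a and up_c above 0.026 m) or (horizontal distance between down_b and up_a below 0.023 m and horizontal distance between down_b and up_d below 0.023 m and horizontal distance between up_a and up_d above 0.026 m) or (horizontal distance between down_b and up_b below 0.023 m and horizontal distance between down_b and up_c below 0.023 m and horizontal distance between up_b and up_c above 0.026 m) or (horizontal distance between down_b and up_b below 0.023 m and horizontal distance between down_b and up_d below 0.023 m and horizontal distance between up_b and up_d above 0.026 m) or (horizontal distance between down_b and up_c below 0.023 m and horizontal distance between down_b and up_d below 0.023 m and horizontal distance between up_c and up_d above 0.026 m)) and z of down_c in the frame of tray between 0.0075 and 0.0125 m and ((horizontal distance between down_c and up_a below 0.023 m and horizontal distance between down_c and up_b below 0.023 m and horizontal distance between up_a and up_b above 0.026 m) or (horizontal distance between down_c and up_a below 0.023 m and horizontal distance between down_c and up_c below 0.023 m and horizontal distance between up_a and up_c above 0.026 m) or (horizontal distance between down_c and up_a below 0.023 m and horizontal distance between down_c and up_d below 0.023 m and horizontal distance between up_a and up_d above 0.026 m) or (horizontal distance between down_c and up_b below 0.023 m and horizontal distance between down_c and up_c below 0.023 m and horizontal distance between up_b and up_c above 0.026 m) or (horizontal distance between down_c and up_b below 0.023 m and horizontal distance between down_c and up_d below 0.023 m and horizontal distance between up_b and up_d above 0.026 m) or (horizontal distance between down_c and up_c below 0.023 m and horizontal distance between down_c and up_d below 0.023 m and horizontal distance between up_c and up_d above 0.026 m))), for 0.2 s.
At the end, for the whole second after the job is handed in: Open-up channels flat on the tray floor (2.5 mm, 0.06 rad); each open-down one fully down on their webs (2.5 mm, 0.06 rad), within 23 mm of the centres of two open-up ones 26 mm or more apart; cover seated on the rim (2.5 mm, 0.03 rad, 10 mm off centre) and at rest (all of step 1 and z of cover in the frame of tray between 0.0345 and 0.0395 m and angle between cover's own z axis and vertical below 0.03 rad and horizontal distance between cover and tray below 0.01 m and linear speed of cover below 0.02 m/s); the robot touches nothing.
It fails at once if a bystander is pushed more than 3 cm or tipped over (distance of any of loupe, oil_jar, driver, blower, case_ring, calculator, cork_block from where it was at the start of the episode above 0.03 m or angle between any of loupe, oil_jar, blower's own z axis and vertical above 0.7 rad).
Of down_a, down_b, down_c only 2 to 3 are there at a start; the rules pass over those that are not, and their reading is None.
At some moment in a run one of cover, up_a, up_b, up_c, up_d, down_a, down_b, down_c may be knocked a few centimetres aside while the robot is not near it.
It also fails if it takes over 210 s, if anything falls off the work surface, if the arm or the gripper's body presses on something with over 40 N, if the wrist force passes 120 N, or if a joint passes its speed limit or range.

### The arm

A 6-joint arm with a two-finger parallel gripper is mounted at the origin on the work surface. World frame = base frame: x ahead of the robot, y to its left, z up, the work surface at z = 0. Lengths are in m, angles in rad, forces in N, time in s.
With the tool pointing down it reaches from about 0.35 to 0.975 m from the base axis. Payload 4.9 kg.
Tool frame: the origin (TCP) lies on the front face of the gripper's body, between the roots of the fingers; the fingertips stand ctrl.finger_overhang ahead of it and the grasp point (between the pads) lies 54 mm ahead of it (ctrl.finger_overhang is the distance from the TCP to the fingertips, in m); z points along the fingers, y is the line along which they close (so a half turn about z gives the same grasp; the last joint's range is limited). The gripper opens to 85 mm and grips with 20 to 120 N. Pads are 22 mm wide; open, the fingers measure 114 mm over their backs; the gripper's body (76 mm by 85 mm) begins 54 mm behind the grasp point. The pads swing forward as they close: fully open they stand 13 mm farther back than shut.
Start: joints at [-1.312, 0.053, 1.613, -0, 1.476, -0.119], TCP at [0.231, -0.581, 0.304] pointing down, gripper open.
Joint ranges: [-3.01, 3.01], [-1.01, 2.22], [0.06, 2.58], [-1.02, 4.17], [0.09, 2.62], [-3.14, 3.14]. Speed limits (rad/s): [2.57, 2.57, 3.14, 3.14, 3.14, 3.14].

### API

Orientations are given as a rotation vector (axis times angle).
In Python, from station import ctrl, vision gives the robot as it stands. The module is installed in compiled form; this text tells all that it offers.
- The arm moves only by the tool drive_tool, never from a script. Its argument "rows" is a list of rows, each a list of 2 entries, a list of its own where there are three numbers: the shift along the tool's x, y, z in m, then the turn about the tool's z in rad. A call has 1 to 10 rows; each row shifts and turns the commanded pose from where the row before left it, along the tool's axes as they then stand; what a row does not reach is not made up. A row lasts 1/10 s, in which the tool goes at most 50 mm and 8.59 degrees, less where a joint would pass 70% of its speed; a pose out of reach is approached as far as the arm can. A call with a gripper value outside its range is refused whole. "jaw" is the closure, from 0 (fully open) to 1 (shut), set as the call begins (left out, the last holds). The fingers move at their own pace and stop on an object; "grip_force" is the grip in N (left out, the last holds). Time passes only in rows, so rows that do not move let the fingers close. It gives the time, the measured TCP pose, the force, the opening and the grip force at its end, in the units of the state.
- ctrl.get_obs(): the state, without advancing time (a new reading comes with each control period).
- vision.get_image(name): name is "scene" or "top" or "wrist"; returns a dict with "image" (384x512x3 uint8, blue, green, red), "vertical_fov" (degrees; the focal length in pixels is half the picture's height over the tangent of half this angle, whatever the lens; pixels are square), "cx", "cy" (the principal point, pixels), "R" (3x3) and "t" (3): a world point X has camera coordinates R X + t. Camera axes: x right, y down, z forward; pixel columns grow to the right and rows downward; lengths in m; the calibration is good to about 2 mm. The wrist camera is an equidistant fisheye: a pixel r from the principal point sees the ray r / f radians off the axis. A picture is of the moment at which its call begins. There is no depth.
- ctrl.finish_job(): hands the job in; it is judged then, once.
The state is a dict: "t": time; "q": joint angles; "dq": joint speeds; "effort": joint torques, N m; "tool_pos": TCP position; "tool_rot": TCP orientation; "contact_force": force on the tool from outside, world axes, zero at the start; "wrist_torque": the same for the moment, N m; "opening": finger opening in m; "grip_force": force on a finger pad.
Only numpy, scipy, OpenCV 4.12 (cv2) and the standard library are available. Lean on these libraries where they do the work, as an engineer would, in place of code of your own. Each camera call takes 0.05 s, during which the arm holds its last target. There are 200 camera calls.

## Working session

There is one attempt and no reset: what is moved stays moved. The work goes in short steps, Python scripts to look and compute and a tool call to move; the robot and the scene stay as the last step left them, time stands still between calls to the robot, and variables do not carry over. Pictures are saved under pics/ and viewed, at most 14 in all, crops included, and the job is handed in when it is done.

Besides the shell and the picture viewer there is one more tool, called as a command line: name --argument value ..., lists and objects as JSON in quotes. drive_tool: Moves the arm, as the interface text tells. Its arguments: {"type":"object","properties":{"rows":{"type":"array","items":{"type":"array"}},"jaw":{"type":"number"},"grip_force":{"type":"number"}},"required":["rows"]}

```bash
mkdir -p pics; cat > h.py <<'E'
import numpy as np, cv2
from station import ctrl, vision
from scipy.spatial.transform import Rotation as Rn
def grab(n,fn=None):
    d=vision.get_image(n)
    if fn: cv2.imwrite('pics/'+fn,d['image'])
    return d
def foc(d): return 192/np.tan(np.radians(d['vertical_fov'])/2)
def ray(d,u,v,fish=False):
    f=foc(d);x=np.array([u-d['cx'],v-d['cy']],float)
    if fish:
        r=np.hypot(*x);th=r/f;c=np.array([*(x/max(r,1e-9)*np.sin(th)),np.cos(th)])
    else: c=np.array([*(x/f),1.0])
    R=np.array(d['R']);t=np.array(d['t'])
    return -R.T@t, R.T@c
def atz(d,u,v,z,fish=False):
    o,r=ray(d,u,v,fish); return o+r*(z-o[2])/r[2]
def proj(d,X,fish=False):
    p=np.array(d['R'])@np.array(X)+np.array(d['t']);f=foc(d)
    if fish:
        s=np.hypot(p[0],p[1]);th=np.arctan2(s,p[2]);return d['cx']+f*th*p[0]/s,d['cy']+f*th*p[1]/s
    return d['cx']+f*p[0]/p[2],d['cy']+f*p[1]/p[2]
E
python3 - <<'E'
from h import *
import pickle
o=ctrl.get_obs(); print(o['tool_pos'],o['tool_rot'],o['opening'],ctrl.finger_overhang)
D={}
for n in ['top','scene']:
    d=grab(n);D[n]=d
    cv2.imwrite(f'pics/{n}0.png',cv2.resize(d['image'],(800,600),interpolation=cv2.INTER_CUBIC))
    print(n,d['vertical_fov'],d['cx'],d['cy'],-np.array(d['R']).T@d['t'],np.round(d['R'],3).tolist())
pickle.dump(D,open('d0.pkl','wb'))
E
```

```text
[ 0.23043538 -0.58045742  0.30264276] [-3.08366482e+00 -5.89543368e-01  2.02017289e-04] 0.08536794586223366 0.0726
top 49.34781798706567 254.34640140348958 187.4521367917618 [2.80236069e-01 7.27319804e-05 1.23013645e+00] [[-0.042, -0.999, -0.004], [-0.973, 0.042, -0.227], [0.227, -0.005, -0.974]]
scene 42.185574308581444 248.68170656237106 192.38171995220432 [2.03594819 0.26964716 1.07506936] [[-0.185, 0.983, 0.012], [0.537, 0.111, -0.836], [-0.823, -0.148, -0.548]]
```

View pics/top0.png

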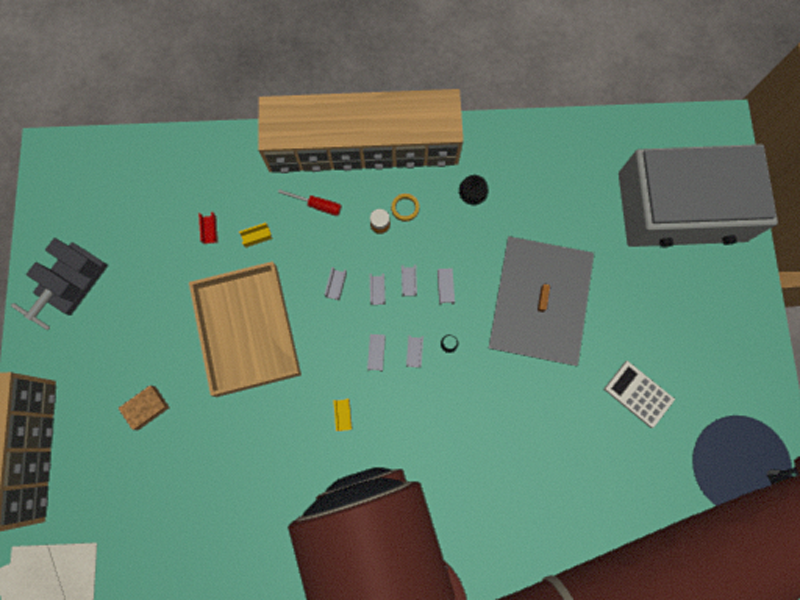

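View pics/scene0.png

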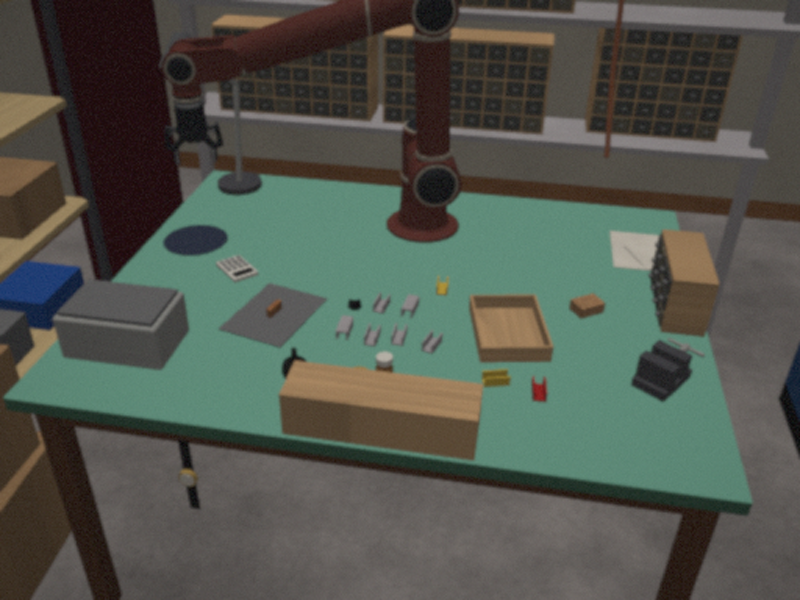

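The top view shows six bare aluminium channels at px (336,283), (377,290), (409,282), (446,286), (377,352) and (415,352). The tray is at (245,328), the cover at (543,300), and the red and yellow decoys at (208,228), (256,235) and (343,415). In the scene view, (344,326) and (410,303) look open-down. I'll check this in an enlarged crop.

```bash
python3 - <<'E'
from h import *
import pickle
D=pickle.load(open('d0.pkl','rb'))
a=cv2.resize(D['top']['image'][160:250,195:315],(800,600),interpolation=cv2.INTER_CUBIC)
cv2.imwrite('pics/topc.png',a)
s=.64
for n,u,v,z in [('c1',336,283,.02),('c2',377,290,.02),('c3',409,282,.02),('c4',446,286,.02),('c5',377,352,.02),('c6',415,352,.02),('tray',247,330,.04),('cover',541,300,.004),('loupe',450,343,.03)]:
    print(n,np.round(atz(D['top'],u*s,v*s,z),3))
print(Rn.from_rotvec(ctrl.get_obs()['tool_rot']).as_matrix().round(3).tolist())
E
```

```text
c1 [0.587 0.11  0.02 ]
c2 [0.57  0.032 0.02 ]
c3 [ 0.583 -0.03   0.02 ]
c4 [ 0.572 -0.1    0.02 ]
c5 [0.451 0.036 0.02 ]
c6 [ 0.448 -0.035  0.02 ]
tray [0.499 0.274 0.04 ]
cover [ 0.54  -0.282  0.004]
loupe [ 0.461 -0.1    0.03 ]
[[0.929, 0.369, -0.0], [0.369, -0.929, 0.002], [0.0, -0.002, -1.0]]
```

View pics/topc.png

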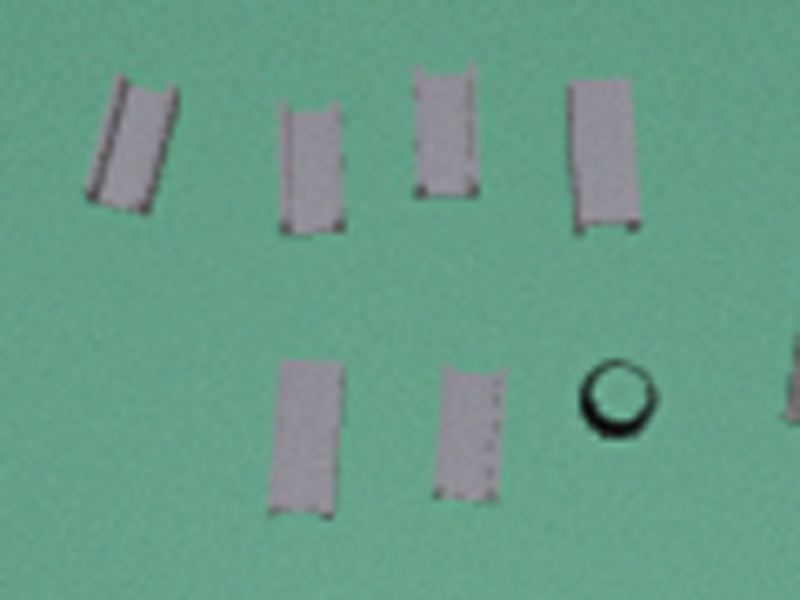

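The enlarged crop shows c4 at (605,155) and c5 at (308,435) with a smooth, closed top and longer bodies, so they are the two open-down ones. c1 (133,145), c2 (312,170), c3 (446,130) and c6 (470,435) show open flanges, so they are the up ones. None of the six is coloured. Next I'll move the wrist camera over them.

drive_tool --rows '[[[0.036,-0.032,-0.01],0],[[0.036,-0.032,-0.01],0],[[0.036,-0.032,-0.01],0],[[0.036,-0.032,-0.01],0],[[0.036,-0.032,-0.01],0],[[0.036,-0.032,-0.01],0],[[0.036,-0.032,-0.01],0],[[0.036,-0.032,-0.01],0],[[0.036,-0.032,-0.01],0],[[0.036,-0.032,-0.01],0]]' --jaw 0 --grip_force 30

```text
t: 1.1
tool_pos: [0.4474, -0.1487, 0.404]
tool_rot: [-3.086, -0.59, 0.0]
contact_force: [0.3, -0.2, 0.7]
opening: 0.0852
grip_force: 0.0
```

drive_tool --rows '[[[0.028,-0.025,0],0],[[0.028,-0.025,0],0],[[0.028,-0.025,0],0],[[0.028,-0.025,0],-0.14],[[0,0,0],-0.15],[[0,0,0],-0.15],[[0,0,0],-0.15],[[0,0,0],-0.15],[[0,0,0],-0.15],[[0,0,0],-0.15]]'

```text
t: 2.1
tool_pos: [0.5141, -0.0163, 0.4033]
tool_rot: [-2.378, -2.052, 0.001]
contact_force: [-0.1, 0.8, 0.1]
opening: 0.0854
grip_force: 0.0
```

```bash
python3 - <<'E'
from h import *
import pickle
o=ctrl.get_obs(); print(o['t'],o['tool_pos'],Rn.from_rotvec(o['tool_rot']).as_matrix().round(3).tolist(),o['q'])
d=grab('wrist');pickle.dump(d,open('w1.pkl','wb'))
R=np.array(d['R']);print(d['vertical_fov'],d['cx'],d['cy'],-R.T@d['t'],R.round(3).tolist())
cv2.imwrite('pics/w1.png',cv2.resize(d['image'],(800,600),interpolation=cv2.INTER_CUBIC))
E
```

```text
2.1 [ 0.51414762 -0.01634849  0.40325265] [[0.146, 0.989, -0.001], [0.989, -0.146, 0.0], [0.0, -0.001, -1.0]] [-1.76547285e-01 -2.53077458e-01  1.73414873e+00  3.00596633e-05
  1.66163694e+00 -2.97882459e-02]
65.70646984690485 257.00219973265166 188.70508466008488 [0.52704908 0.06845138 0.47307827] [[0.989, -0.145, 0.0], [-0.137, -0.936, 0.325], [-0.047, -0.322, -0.946]]
```

View pics/w1.png

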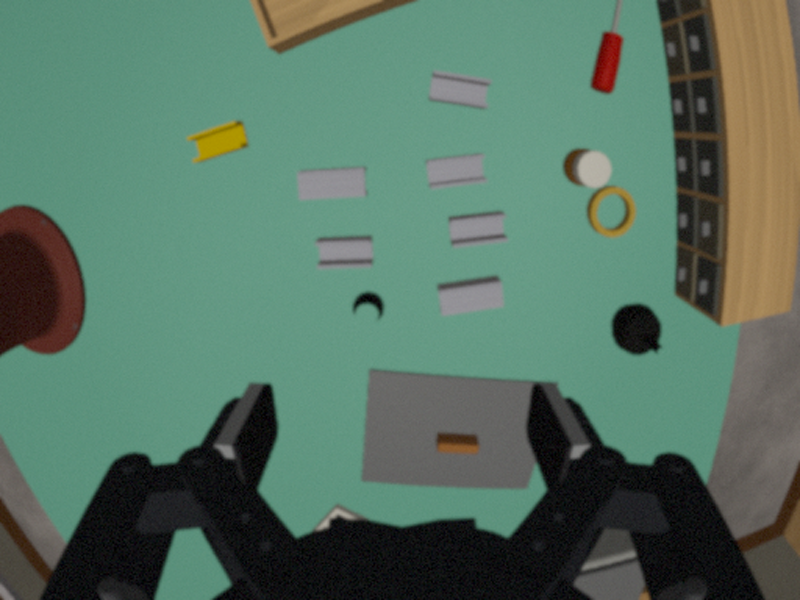

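The wrist view shows the six channels, with the downs at (332,183) and (471,296). The loupe is at (368,306), the cover at (455,428), and the tray is only partly in view at the top. I'll take a second wrist view nearer the tray and fit poses from all the views together.

drive_tool --rows '[[[0.049,-0.007,0],0],[[0.049,-0.007,0],0],[[0.049,-0.007,0],0],[[0.049,-0.007,0],0],[[0,0,0],-0.145],[[0,0,0],0],[[0,0,0],0]]'

```text
t: 2.85
tool_pos: [0.5165, 0.1813, 0.4035]
tool_rot: [-2.235, -2.208, 0.001]
contact_force: [0.3, -0.7, -0.0]
opening: 0.0851
grip_force: 0.0
```

```bash
python3 - <<'E'
from h import *
import pickle
o=ctrl.get_obs(); print(o['t'],o['tool_pos'],Rn.from_rotvec(o['tool_rot']).as_matrix().round(3).tolist())
d=grab('wrist');pickle.dump(d,open('w2.pkl','wb'))
D={'top':grab('top'),'scene':grab('scene')};pickle.dump(D,open('d1.pkl','wb'))
cv2.imwrite('pics/w2.png',cv2.resize(d['image'],(800,600),interpolation=cv2.INTER_CUBIC))
E
```

```text
2.85 [0.51647586 0.18130989 0.40352689] [[0.012, 1.0, -0.001], [1.0, -0.012, -0.0], [-0.0, -0.001, -1.0]]
```

View pics/w2.png

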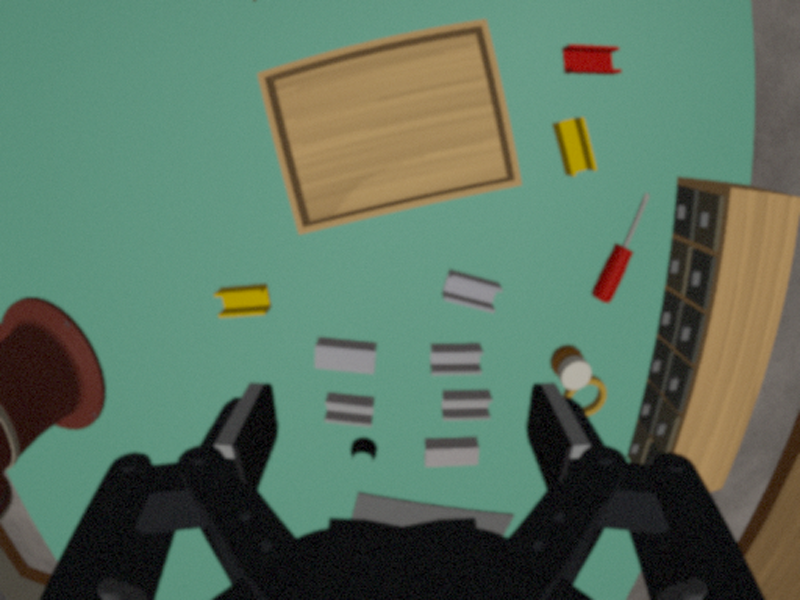

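w2 shows the tray's outer rim corners at (260,73), (487,20), (521,184) and (300,233), with all six channels in view. Now I'll fit the poses and heights by silhouette.

```bash
cat > fit.py <<'E'
from h import *
from scipy.optimize import minimize, least_squares
def mask(im):
    hsv=cv2.cvtColor(cv2.GaussianBlur(im,(0,0),.7),cv2.COLOR_BGR2HSV)
    g=(hsv[...,0]>65)&(hsv[...,0]<95)&(hsv[...,1]>50)
    return (~g).astype(np.uint8)
def corners(p,L,W,H):
    x,y,z,a=p;c,s=np.cos(a),np.sin(a)
    return [(x+c*i*L/2-s*j*W/2,y+s*i*L/2+c*j*W/2,z+k*H) for i in(-1,1) for j in(-1,1) for k in(0,1)]
def hullimg(pts,x0,y0,n,S=6):
    h=cv2.convexHull(np.float32(pts));m=np.zeros((n*S,n*S),np.uint8)
    cv2.fillConvexPoly(m,np.int32(np.round(((h[:,0]-[x0,y0])+.5)*S*16)),1,shift=4);return m
def blob(d,fish,X):
    m=mask(d['image']);u,v=proj(d,X,fish);n,l,st,c=cv2.connectedComponentsWithStats(m)
    ids=[i for i in range(1,n) if 40<st[i,4]<2500]
    i=min(ids,key=lambda i:np.hypot(*(c[i]-[u,v])))
    pts=np.argwhere(l==i)[:,::-1].astype(float)
    q=np.vstack([pts+o for o in([-.5,-.5],[.5,.5],[-.5,.5],[.5,-.5])])*1.0
    return q,c[i]
def fitch(views,X0,L,freez=False,W=.028,H=.024):
    tg=[]
    for d,f in views:
        q,c=blob(d,f,[X0[0],X0[1],.012]);x0,y0=np.floor(q.min(0))-6;n=int(np.ptp(q,axis=0).max()+14)
        tg.append((d,f,x0,y0,n,hullimg(q,x0,y0,n)))
    def cost(p):
        p=np.array(p)*[.01,.01,.01,.1]
        e=0
        for d,f,x0,y0,n,t in tg:
            m=hullimg([proj(d,X,f) for X in corners(p if freez else [p[0],p[1],0,p[3]],L,W,H)],x0,y0,n)
            e+=1-(m&t).sum()/(m|t).sum()
        return e
    best=None
    for a in(-.25,0,.25):
        r=minimize(cost,[X0[0]*100,X0[1]*100,0,a*10],method='Nelder-Mead',options=dict(initial_simplex=np.array([X0[0]*100,X0[1]*100,0,a*10])+np.vstack([np.zeros(4),np.diag([.6,.6,.5,1.5])]),maxfev=260))
        if best is None or r.fun<best.fun: best=r
    return best.x*[.01,.01,.01,.1],best.fun/len(tg)
def fitrect(d,px,f,L,W,z):  # px in 800 scale, corner order cyc
    P=np.array([atz(d,u*.64-.18,v*.64-.18,z,f)[:2] for u,v in px]);c=P.mean(0)
    e=(P[1]-P[0])+(P[2]-P[3]);g=(P[3]-P[0])+(P[2]-P[1])
    return c,np.linalg.norm(e)/2,np.linalg.norm(g)/2,np.arctan2(e[1],e[0]),np.arctan2(g[1],g[0]),P
E
python3 - <<'E'
from fit import *
import pickle
w1=pickle.load(open('w1.pkl','rb'));w2=pickle.load(open('w2.pkl','rb'));D=pickle.load(open('d1.pkl','rb'))
C={'c1':(.587,.11,.056),'c2':(.57,.032,.056),'c3':(.583,-.03,.056),'c4d':(.572,-.1,.066),'c5d':(.451,.036,.066),'c6':(.448,-.035,.056)}
for k,(x,y,L) in C.items():
    for nm,vs in [('w1',[(w1,True)]),('w2',[(w2,True)]),('both+z',[(w1,True),(w2,True)])]:
        try:
            p,e=fitch(vs,(x,y),L,nm=='both+z');print(k,nm,p.round(4),round(e,3))
        except Exception as ex: print(k,nm,ex)
px=[(260,73),(487,20),(521,184),(300,233)]
for z in(.042,.03): print(fitrect(w2,px,True,0,0,z)[:5])
# cover w1: plate corners
px=[(370,370),(558,382),(528,488),(362,481)]
for z in (.009,): print(fitrect(w1,px,True,0,0,z)[:5], atz(w1,457*.64,438*.64,.033,True))
E
```

```text
c1 w1 [ 0.5899  0.113   0.0045 -0.2636] 0.053
c1 w2 [ 0.5901  0.1116  0.0021 -0.262 ] 0.045
c1 both+z [ 0.5894  0.1127  0.0035 -0.2654] 0.045
c2 w1 [5.756e-01 3.280e-02 1.000e-04 3.400e-03] 0.066
c2 w2 [ 0.5754  0.0317  0.0018 -0.014 ] 0.024
c2 both+z [0.5752 0.033  0.0028 0.0013] 0.044
c3 w1 [ 0.5904 -0.0297  0.0065 -0.0239] 0.039
c3 w2 [ 0.5908 -0.0293 -0.001  -0.0324] 0.044
c3 both+z [ 0.5908 -0.03   -0.0012 -0.0226] 0.044
c4d w1 [ 0.5755 -0.0994  0.011  -0.0107] 0.053
c4d w2 [ 0.5762 -0.1001 -0.0024  0.0013] 0.026
c4d both+z [ 0.5759 -0.099   0.0015 -0.0034] 0.04
c5d w1 [ 0.4525  0.0384  0.0091 -0.1279] 0.053
c5d w2 [ 0.4527  0.0375  0.0069 -0.1114] 0.051
c5d both+z [ 0.453   0.0388  0.0031 -0.119 ] 0.046
c6 w1 [ 0.4529 -0.0341  0.002  -0.1298] 0.036
c6 w2 [ 0.4532 -0.0344 -0.0006 -0.0898] 0.031
c6 both+z [ 0.4531 -0.0338  0.0009 -0.1047] 0.038
(array([0.50872662, 0.28316302]), np.float64(0.2153892298800041), np.float64(0.15935745097478807), np.float64(0.21317871249694745), np.float64(-1.3639793299038394))
(array([0.50846679, 0.28361158]), np.float64(0.22138177561157288), np.float64(0.16379108404532128), np.float64(0.2131787124969475), np.float64(-1.3639793299038396))
(array([ 0.54428852, -0.28130551]), np.float64(0.22432349386521627), np.float64(0.1692455414205399), np.float64(-0.2364874730786732), np.float64(-1.8053049362801774)) [ 0.54372468 -0.26588767  0.033     ]
```

```bash
cat >> h.py <<'E'
def to(x,y,z,head):
    "turn first (mod pi), then shift in the turned tool axes"
    o=ctrl.get_obs();M=Rn.from_rotvec(o['tool_rot']).as_matrix();h=np.arctan2(M[1,1],M[0,1])
    t=(h-head+np.pi/2)%np.pi-np.pi/2;h2=h-t
    ty=np.array([np.cos(h2),np.sin(h2)]);tx=np.array([-ty[1],ty[0]]) if (-M[1,1]*M[0,0]+M[0,1]*M[1,0])>0 else np.array([ty[1],-ty[0]])
    e=np.array([x,y])-o['tool_pos'][:2]
    print('turn %.3f  dx %.4f dy %.4f dz %.4f'%(t,e@tx,e@ty,o['tool_pos'][2]-z),'F',np.round(o['contact_force'],1),'t',round(o['t'],2),'q1,6',o['q'][0].round(2),o['q'][5].round(2))
E
python3 -c "
from h import *
to(.590,.1125,.10,-.264)"
```

```text
turn 0.252  dx -0.0466 dy 0.0885 dz 0.3038 F [0.3 1.  0.1] t 3.0 q1,6 0.2 0.21
```

drive_tool --rows '[[[0,0,0],0.126],[[0,0,0],0.126],[[-0.006,0.011,0.036],0],[[-0.006,0.011,0.036],0],[[-0.006,0.011,0.036],0],[[-0.006,0.011,0.036],0],[[-0.006,0.011,0.036],0],[[-0.006,0.011,0.036],0],[[-0.006,0.011,0.036],0],[[-0.005,0.012,0.036],0]]' --jaw 0.15

```text
t: 4.0
tool_pos: [0.5908, 0.1117, 0.1147]
tool_rot: [2.494, 1.91, 0.001]
contact_force: [0.2, -0.7, -0.2]
opening: 0.0724
grip_force: 0.0
```

drive_tool --rows '[[[0,0,0],0],[[0,0,0],0],[[0,0,0],0]]'

```text
t: 4.3
tool_pos: [0.5917, 0.1133, 0.1185]
tool_rot: [2.49, 1.912, 0.005]
contact_force: [-0.2, -0.1, 0.6]
opening: 0.0728
grip_force: 0.0
```

```bash
python3 - <<'E'
from h import *
to(.590,.1125,.075,-.264)
d=grab('wrist')
o=ctrl.get_obs();print(o['opening'],o['tool_pos'],ctrl.finger_overhang)
cv2.imwrite('pics/w3.png',cv2.resize(d['image'],(800,600),interpolation=cv2.INTER_CUBIC))
E
```

```text
turn 0.003  dx -0.0012 dy -0.0014 dz 0.0435 F [-0.2 -0.1  0.6] t 4.3 q1,6 0.07 0.33
0.07233194435117642 [0.59181672 0.11346252 0.11891589] 0.0726
```

View pics/w3.png

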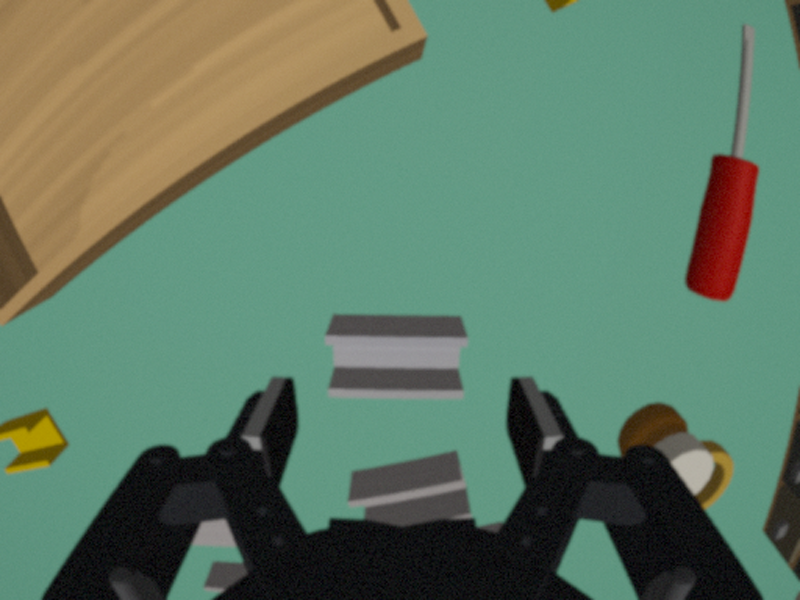

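The wrist view shows c1 centred at (397,355) between the pads (275 and 520). It is an open-up channel and nothing is in the fingers' path. I'll descend.

drive_tool --rows '[[[-0.001,-0.001,0.01],0],[[0,0,0.01],0],[[0,0,0.01],0],[[0,0,0.01],0],[[0,0,0],0],[[0,0,0],0]]'

```text
t: 4.95
tool_pos: [0.5889, 0.1126, 0.0752]
tool_rot: [-2.49, -1.914, 0.002]
contact_force: [0.2, -0.4, -0.4]
opening: 0.0725
grip_force: 0.0
```

drive_tool --rows '[[[0,0,0.002],0],[[0,0,0],0],[[0,0,0],0]]'

```text
t: 5.25
tool_pos: [0.5895, 0.1126, 0.0742]
tool_rot: [2.49, 1.914, 0.001]
contact_force: [0.5, 0.6, -0.6]
opening: 0.073
grip_force: 0.0
```

drive_tool --rows '[[[0,0,0.002],0],[[0,0,0],0],[[0,0,0],0]]'

```text
t: 5.55
tool_pos: [0.5892, 0.1125, 0.0719]
tool_rot: [-2.491, -1.915, 0.0]
contact_force: [0.2, 1.0, 0.5]
opening: 0.0724
grip_force: 0.0
```

drive_tool --rows '[[[0,0,0.002],0],[[0,0,0],0],[[0,0,0],0]]'

```text
t: 5.85
tool_pos: [0.5891, 0.1126, 0.0697]
tool_rot: [-2.491, -1.915, 0.0]
contact_force: [-0.2, -0.7, 0.8]
opening: 0.0727
grip_force: 0.0
```

drive_tool --rows '[[[0,0,0.002],0],[[0,0,0],0],[[0,0,0],0]]'

```text
t: 6.15
tool_pos: [0.5892, 0.1125, 0.0678]
tool_rot: [-2.491, -1.915, 0.0]
contact_force: [0.4, 0.3, -0.4]
opening: 0.0729
grip_force: 0.0
```

drive_tool --rows '[[[0,0,0],0],[[0,0,0],0],[[0,0,0],0],[[0,0,0],0],[[0,0,0],0]]' --jaw 1 --grip_force 35

```text
t: 6.65
tool_pos: [0.5899, 0.1126, 0.0688]
tool_rot: [2.49, 1.914, 0.002]
contact_force: [0.3, -0.8, 5.3]
opening: 0.0547
grip_force: 40.4
```

drive_tool --rows '[[[0,0,-0.01],0],[[0,0,-0.02],0],[[0,0,-0.03],0],[[0,0,-0.03],0],[[0,0,0],0],[[0,0,0],0]]'

```text
t: 7.25
tool_pos: [0.5891, 0.1126, 0.1583]
tool_rot: [2.49, 1.915, 0.001]
contact_force: [-0.5, 0.5, -1.1]
opening: 0.0547
grip_force: 37.4
```

```bash
python3 - <<'E'
from h import *
to(.4983,.3321,.15,.21)
d=grab('wrist')
cv2.imwrite('pics/w4.png',d['image'][150:384,100:420])
E
```

```text
turn -0.470  dx 0.2336 dy -0.0431 dz 0.0083 F [-0.5  0.5 -1.1] t 7.25 q1,6 0.06 0.32
```

View pics/w4.png

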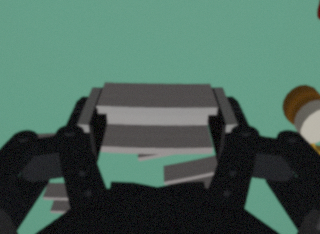

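c1 is held level between the pads at about (160,115) in the crop. Next is tray slot S4.

drive_tool --rows '[[[0,0,0],-0.12],[[0,0,0],-0.12],[[0,0,0],-0.12],[[0,0,0],-0.11],[[0.047,-0.009,0],0],[[0.047,-0.009,0],0],[[0.047,-0.009,0],0],[[0.047,-0.008,0],0],[[0.046,-0.008,0],0],[[0,0,0],0]]'

```text
t: 8.3
tool_pos: [0.4949, 0.336, 0.1555]
tool_rot: [-1.967, -2.445, 0.005]
contact_force: [0.6, 0.4, -0.4]
opening: 0.0547
grip_force: 37.4
```

drive_tool --rows '[[[0,0,0],0],[[0,0,0],0]]'

```text
t: 8.5
tool_pos: [0.498, 0.3314, 0.1564]
tool_rot: [-1.977, -2.441, 0.004]
contact_force: [-0.1, -0.0, -0.5]
opening: 0.0547
grip_force: 37.4
```

```bash
python3 - <<'E'
from h import *
import pickle
to(.4983,.3321,.0765,.21)
d=grab('wrist');pickle.dump(d,open('w5.pkl','wb'))
cv2.imwrite('pics/w5.png',cv2.resize(d['image'],(800,600),interpolation=cv2.INTER_CUBIC))
E
```

```text
turn -0.001  dx 0.0007 dy 0.0004 dz 0.0799 F [-0.1 -0.  -0.5] t 8.5 q1,6 0.46 0.25
```

View pics/w5.png

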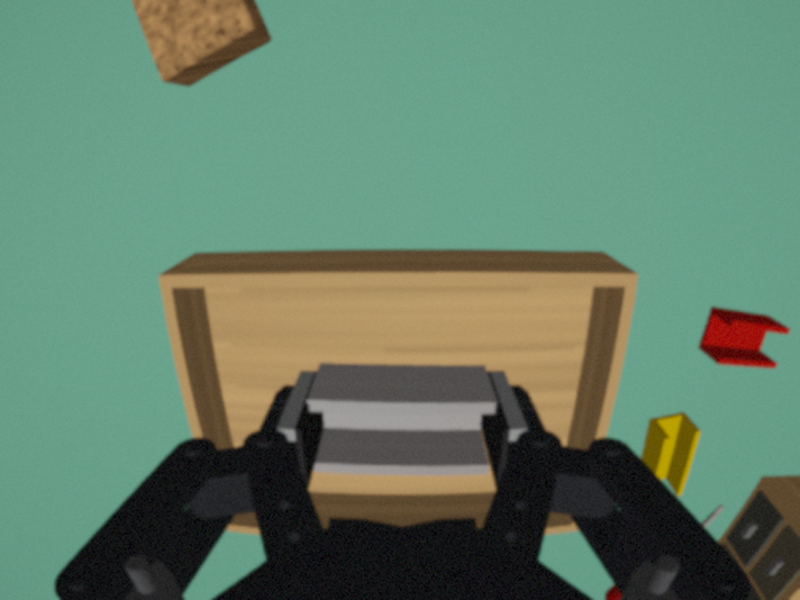

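The channel is held over the tray, whose far rim edge runs from (160,273) to (636,272). I'll use that edge to re-check the tray pose.

```bash
python3 - <<'E'
from h import *
import pickle
d=pickle.load(open('w5.pkl','rb'))
a=atz(d,160*.64-.18,273*.64-.18,.042,True);b=atz(d,636*.64-.18,272*.64-.18,.042,True)
print(a,b,np.linalg.norm(b-a),(a+b)/2,np.arctan2(*(b-a)[1::-1]))
E
```

```text
[0.38472049 0.3403804  0.042     ] [0.59525634 0.38593668 0.042     ] 0.2154082683690357 [0.48998841 0.36315854 0.042     ] 0.21309720306402313
```

drive_tool --rows '[[[0,0,0.02],0],[[0,0,0.02],0],[[0,0,0.02],0],[[0,0,0.014],0],[[0,0,0.004],0],[[0,0,0],0],[[0,0,0],0]]'

```text
t: 9.25
tool_pos: [0.4992, 0.3325, 0.0809]
tool_rot: [1.977, 2.441, 0.002]
contact_force: [0.9, -0.8, -0.3]
opening: 0.0548
grip_force: 37.4
```

drive_tool --rows '[[[0,0,0.002],0],[[0,0,0],0],[[0,0,0],0]]'

```text
t: 9.55
tool_pos: [0.4986, 0.3327, 0.0784]
tool_rot: [1.976, 2.442, 0.001]
contact_force: [0.0, -0.1, -0.9]
opening: 0.0548
grip_force: 37.4
```

drive_tool --rows '[[[0,0,0.002],0],[[0,0,0],0],[[0,0,0],0]]'

```text
t: 9.85
tool_pos: [0.4983, 0.3325, 0.0758]
tool_rot: [-1.976, -2.442, 0.0]
contact_force: [0.7, 0.1, -0.0]
opening: 0.0548
grip_force: 37.4
```

drive_tool --rows '[[[0,0,0.0015],0],[[0,0,0],0],[[0,0,0],0]]'

```text
t: 10.15
tool_pos: [0.4986, 0.3326, 0.0748]
tool_rot: [1.976, 2.442, 0.0]
contact_force: [0.1, 0.1, 2.1]
opening: 0.0551
grip_force: 38.8
```

drive_tool --rows '[[[0,0,0],0],[[0,0,0],0],[[0,0,0],0],[[0,0,-0.01],0],[[0,0,-0.03],0],[[0,0,-0.04],0],[[0,0,0],0],[[0,0,0],0]]' --jaw 0.15

```text
t: 10.95
tool_pos: [0.4993, 0.3329, 0.1568]
tool_rot: [1.975, 2.441, 0.006]
contact_force: [-0.4, -0.5, -0.9]
opening: 0.0724
grip_force: 0.0
```

```bash
python3 - <<'E'
from fit import *
import pickle
to(.5753,.0327,.0695,-.003)
E
```

```text
turn 0.213  dx -0.3000 dy 0.0769 dz 0.0873 F [-0.4 -0.5 -0.9] t 10.95 q1,6 0.46 0.25
```

drive_tool --rows '[[[0,0,0],0.107],[[0,0,0],0.106],[[-0.043,0.011,0],0],[[-0.043,0.011,0],0],[[-0.043,0.011,0],0],[[-0.043,0.011,0],0],[[-0.043,0.011,0],0],[[-0.043,0.011,0],0],[[-0.042,0.011,0],0],[[0,0,0],0]]'

```text
t: 11.95
tool_pos: [0.5747, 0.0279, 0.1532]
tool_rot: [-2.231, -2.212, 0.003]
contact_force: [-0.1, 0.2, 0.1]
opening: 0.0726
grip_force: 0.0
```

drive_tool --rows '[[[0,0,0],0],[[0,0,0],0]]'

```text
t: 12.15
tool_pos: [0.5737, 0.033, 0.1533]
tool_rot: [-2.223, -2.217, 0.002]
contact_force: [-0.3, 0.7, 0.5]
opening: 0.0723
grip_force: 0.0
```

```bash
cat >> fit.py <<'E'
def chk(X,L,zt=.0695,zb=0,save=None):
    d=grab('wrist');
    if save: cv2.imwrite('pics/'+save,d['image'])
    p,e=fitch([(d,True)],X,L);print(p.round(4),round(e,3));to(p[0],p[1],zt,p[3])
E
python3 - <<'E'
from fit import *
to(.5753,.0327,.0695,-.003)
chk((.5753,.0327),.056)
E
```

```text
turn 0.001  dx -0.0003 dy 0.0017 dz 0.0838 F [-0.3  0.7  0.5] t 12.15 q1,6 -0.07 -0.07
[ 0.5753  0.0327  0.     -0.25  ] 1.0
turn 0.248  dx -0.0002 dy 0.0017 dz 0.0840 F [-0.2  0.2  0.3] t 12.2 q1,6 -0.07 -0.07
```

```bash
sed -i 's/<2500/<7000/' fit.py; python3 - <<'E'
from fit import *
chk((.5753,.0327),.056)
E
```

```text
[5.754e-01 3.190e-02 1.160e-02 1.000e-04] 0.012
turn -0.001  dx -0.0016 dy 0.0016 dz 0.0843 F [-0.2 -0.  -1.1] t 12.25 q1,6 -0.07 -0.07
```

drive_tool --rows '[[[-0.001,0.0016,0.02],0],[[0,0,0.02],0],[[0,0,0.02],0],[[0,0,0.02],0],[[0,0,0.002],0],[[0,0,0],0],[[0,0,0],0]]'

```text
t: 12.95
tool_pos: [0.5768, 0.0317, 0.0736]
tool_rot: [2.223, 2.218, 0.002]
contact_force: [-0.4, 0.3, 0.2]
opening: 0.0726
grip_force: 0.0
```

```bash
python3 -c "
from h import *
to(.5753,.0322,.0695,0)"
```

```text
turn -0.002  dx 0.0005 dy -0.0015 dz 0.0041 F [-0.4  0.3  0.2] t 12.95 q1,6 -0.07 -0.07
```

drive_tool --rows '[[[0,-0.001,0.004],0],[[0,0,0],0],[[0,0,0],0]]'

```text
t: 13.25
tool_pos: [0.5752, 0.0312, 0.0688]
tool_rot: [2.225, 2.218, 0.001]
contact_force: [-0.9, 0.1, -0.6]
opening: 0.0728
grip_force: 0.0
```

drive_tool --rows '[[[0,0,0],0],[[0,0,0],0],[[0,0,0],0],[[0,0,0],0],[[0,0,0],0]]' --jaw 1

```text
t: 13.75
tool_pos: [0.5756, 0.0311, 0.069]
tool_rot: [2.224, 2.217, 0.001]
contact_force: [-0.2, -0.4, 3.4]
opening: 0.0549
grip_force: 37.3
```

drive_tool --rows '[[[0,0,-0.01],0],[[0,0,-0.02],0],[[0,0,-0.03],0],[[0,0,-0.03],0],[[0,0,0],0],[[0,0,0],0]]'

```text
t: 14.35
tool_pos: [0.5752, 0.0312, 0.1591]
tool_rot: [2.224, 2.218, 0.001]
contact_force: [-0.4, 1.0, -0.4]
opening: 0.055
grip_force: 37.2
```

```bash
python3 - <<'E'
from h import *
to(.5047,.3018,.0755,.213)
E
```

```text
turn -0.216  dx 0.2794 dy -0.0117 dz 0.0836 F [-0.4  1.  -0.4] t 14.35 q1,6 -0.07 -0.07
```

drive_tool --rows '[[[0,0,0],-0.108],[[0,0,0],-0.108],[[0.045,-0.002,0],0],[[0.045,-0.002,0],0],[[0.045,-0.002,0],0],[[0.045,-0.002,0],0],[[0.045,-0.002,0],0],[[0.045,-0.001,0],0],[[0.01,0,0],0],[[0,0,0],0]]'

```text
t: 15.35
tool_pos: [0.5036, 0.3034, 0.1564]
tool_rot: [-1.968, -2.447, 0.005]
contact_force: [-0.0, -0.7, -0.3]
opening: 0.0546
grip_force: 37.1
```

drive_tool --rows '[[[0,0,0],0],[[0,0,0],0]]'

```text
t: 15.55
tool_pos: [0.5053, 0.3011, 0.1577]
tool_rot: [-1.975, -2.443, 0.002]
contact_force: [-0.0, 0.1, -0.5]
opening: 0.0546
grip_force: 37.1
```

```bash
python3 - <<'E'
from h import *
to(.5052,.3023,.0755,.213)
E
```

```text
turn -0.002  dx 0.0012 dy 0.0002 dz 0.0822 F [-0.   0.1 -0.5] t 15.55 q1,6 0.41 0.2
```

drive_tool --rows '[[[0.001,0,0.02],0],[[0,0,0.02],0],[[0,0,0.02],0],[[0,0,0.016],0],[[0,0,0.003],0],[[0,0,0],0],[[0,0,0],0],[[0,0,0],0]]'

```text
t: 16.35
tool_pos: [0.5058, 0.3038, 0.0808]
tool_rot: [1.972, 2.444, 0.003]
contact_force: [0.6, 0.0, 0.3]
opening: 0.0547
grip_force: 37.1
```

```bash
python3 - <<'E'
from h import *
to(.5052,.3023,.0755,.213)
E
```

```text
turn -0.000  dx -0.0013 dy -0.0009 dz 0.0053 F [0.6 0.  0.3] t 16.35 q1,6 0.41 0.2
```

drive_tool --rows '[[[-0.001,-0.001,0.002],0],[[0,0,0.0025],0],[[0,0,0],0],[[0,0,0],0],[[0,0,0],0]]'

```text
t: 16.85
tool_pos: [0.5043, 0.3024, 0.075]
tool_rot: [1.973, 2.445, 0.001]
contact_force: [0.9, -0.1, 0.3]
opening: 0.0551
grip_force: 37.2
```

drive_tool --rows '[[[0,0,0.0015],0],[[0,0,0],0],[[0,0,0],0]]'

```text
t: 17.15
tool_pos: [0.5044, 0.3025, 0.075]
tool_rot: [-1.972, -2.445, 0.001]
contact_force: [-4.4, -2.5, 9.8]
opening: 0.0548
grip_force: 38.1
```

drive_tool --rows '[[[0,0,0],0],[[0,0,0],0],[[0,0,0],0],[[0,0,-0.01],0],[[0,0,-0.03],0],[[0,0,-0.04],0],[[0,0,0],0],[[0,0,0],0]]' --jaw 0.15

```text
t: 17.95
tool_pos: [0.5051, 0.3028, 0.1556]
tool_rot: [1.972, 2.444, 0.005]
contact_force: [0.4, 0.2, -0.4]
opening: 0.0725
grip_force: 0.0
```

```bash
python3 - <<'E'
from fit import *
to(.5907,-.0298,.0695,-.024)
E
```

```text
turn 0.237  dx -0.3304 dy 0.0935 dz 0.0861 F [ 0.4  0.2 -0.4] t 17.95 q1,6 0.41 0.2
```

drive_tool --rows '[[[0,0,0],0.12],[[0,0,0],0.117],[[-0.047,0.0134,0],0],[[-0.047,0.0134,0],0],[[-0.047,0.0134,0],0],[[-0.047,0.0134,0],0],[[-0.047,0.0134,0],0],[[-0.047,0.0134,0],0],[[-0.047,0.0134,0],0],[[0,0,0],0]]'

```text
t: 18.95
tool_pos: [0.5903, -0.0338, 0.1523]
tool_rot: [-2.255, -2.188, 0.003]
contact_force: [0.2, 0.0, -0.0]
opening: 0.0725
grip_force: 0.0
```

drive_tool --rows '[[[0,0,0],0],[[0,0,0],0],[[0,0,0],0]]'

```text
t: 19.25
tool_pos: [0.5894, -0.0273, 0.1527]
tool_rot: [-2.245, -2.196, 0.001]
contact_force: [-0.2, 0.1, 0.5]
opening: 0.0725
grip_force: 0.0
```

```bash
python3 - <<'E'
from fit import *
chk((.5907,-.0298),.056)
E
```

```text
[ 0.5648  0.0055 -0.022   0.0135] 0.022
turn -0.035  dx 0.0332 dy -0.0244 dz 0.0834 F [ 0.1 -0.3 -0.1] t 19.3 q1,6 -0.17 -0.15
```

c3 seems to have moved, which may be the announced knock. I'll confirm with the top camera.

```bash
python3 - <<'E'
from fit import *
d=grab('top')
for n,x,y,L in [('c3',.565,.0055,.056),('c4',.576,-.1,.066),('c5',.453,.038,.066),('c6',.453,-.034,.056)]:
    p,e=fitch([(d,False)],(x,y),L);print(n,p.round(4),round(e,3))
chk((.565,.0055),.056)
E
```

```text
c3 [ 0.565   0.0055  0.     -0.25  ] 1.0
c4 [ 0.576 -0.1    0.    -0.25 ] 1.0
c5 [ 0.453  0.038  0.    -0.25 ] 1.0
c6 [ 0.453 -0.034  0.    -0.25 ] 1.0
[0.5649 0.0055 0.0081 0.0237] 0.025
turn -0.046  dx 0.0337 dy -0.0242 dz 0.0838 F [-0.2  0.6 -0.4] t 19.4 q1,6 -0.17 -0.15
```

```bash
python3 - <<'E'
from fit import *
d=grab('wrist');t=grab('top')
a=cv2.resize(d['image'],(512,384));b=cv2.resize(t['image'][140:260,180:320],(280,240))
im=np.zeros((384,792,3),np.uint8);im[:,:512]=a;im[:240,512:]=b
cv2.imwrite('pics/w6.png',im)
E
```

```text
(no output)
```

View pics/w6.png

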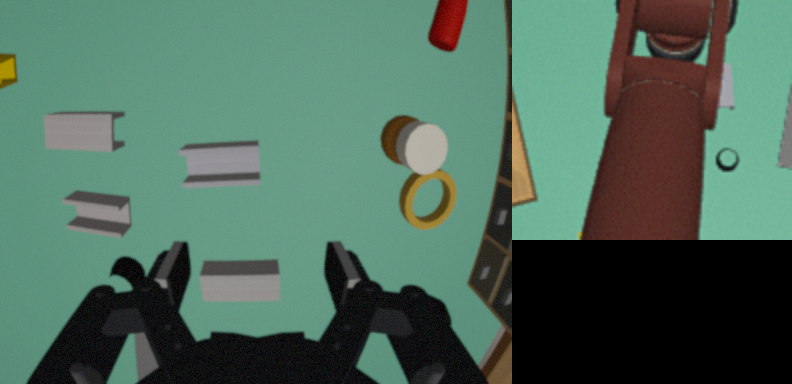

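c3 was knocked: it is now at (220,163) in the wrist view, still open-up. c5 (85,132), c6 (100,213) and c4 (240,280) have not moved. I'll follow c3.

drive_tool --rows '[[[0,0,0],-0.043],[[0.017,-0.012,0.005],0],[[0.0165,-0.012,0.01],0],[[0,0,0],0],[[0,0,0],0],[[0,0,0],0]]'

```text
t: 20.1
tool_pos: [0.5662, 0.0039, 0.1392]
tool_rot: [2.199, 2.241, 0.001]
contact_force: [-0.6, -0.3, -0.6]
opening: 0.0725
grip_force: 0.0
```

```bash
python3 - <<'E'
from fit import *
chk((.5649,.0055),.056)
E
```

```text
[0.5648 0.0055 0.0027 0.0195] 0.014
turn -0.001  dx 0.0018 dy -0.0015 dz 0.0698 F [-0.2  0.2 -0.3] t 20.15 q1,6 -0.12 -0.14
```

drive_tool --rows '[[[0.0015,-0.001,0.02],0],[[0,0,0.02],0],[[0,0,0.018],0],[[0,0,0.01],0],[[0,0,0.002],0],[[0,0,0],0],[[0,0,0],0],[[0,0,0],0]]'

```text
t: 20.95
tool_pos: [0.5652, 0.0056, 0.0696]
tool_rot: [2.199, 2.241, 0.002]
contact_force: [0.2, -0.2, 0.3]
opening: 0.0726
grip_force: 0.0
```

```bash
python3 -c "
from h import *
to(.5648,.0055,.069,.02)"
```

```text
turn -0.001  dx -0.0001 dy -0.0004 dz 0.0006 F [ 0.2 -0.2  0.3] t 20.95 q1,6 -0.12 -0.14
```

drive_tool --rows '[[[0,0,0.0005],0],[[0,0,0],0],[[0,0,0],0],[[0,0,0],0],[[0,0,0],0]]' --jaw 1

```text
t: 21.45
tool_pos: [0.5651, 0.0056, 0.0689]
tool_rot: [2.199, 2.242, 0.002]
contact_force: [0.3, -0.5, 5.1]
opening: 0.0549
grip_force: 37.5
```

drive_tool --rows '[[[0,0,-0.01],0],[[0,0,-0.02],0],[[0,0,-0.03],0],[[0,0,-0.03],0],[[0,0,0],0],[[0,0,0],0]]'

```text
t: 22.05
tool_pos: [0.5645, 0.0057, 0.1585]
tool_rot: [2.2, 2.242, 0.001]
contact_force: [-0.6, -0.9, -0.7]
opening: 0.0546
grip_force: 37.2
```

```bash
python3 - <<'E'
from h import *
to(.5127,.2646,.0755,.213)
E
```

```text
turn -0.194  dx 0.2640 dy 0.0041 dz 0.0830 F [-0.6 -0.9 -0.7] t 22.05 q1,6 -0.12 -0.14
```

drive_tool --rows '[[[0,0,0],-0.097],[[0,0,0],-0.097],[[0.044,0.001,0],0],[[0.044,0.001,0],0],[[0.044,0.001,0],0],[[0.044,0.001,0],0],[[0.044,0,0],0],[[0.044,0,0],0],[[0,0,0],0],[[0,0,0],0]]'

```text
t: 23.05
tool_pos: [0.511, 0.2649, 0.1558]
tool_rot: [-1.969, -2.446, 0.006]
contact_force: [0.7, 0.5, -0.8]
opening: 0.0551
grip_force: 37.2
```

drive_tool --rows '[[[0,0,0.02],0],[[0,0,0.02],0],[[0,0,0.015],0],[[0,0,0.01],0],[[0,0,0.01],0],[[0,0,0],0],[[0,0,0],0],[[0,0,0],0]]'

```text
t: 23.85
tool_pos: [0.5132, 0.2648, 0.0839]
tool_rot: [1.972, 2.444, 0.002]
contact_force: [-0.3, 0.9, -0.2]
opening: 0.0545
grip_force: 37.2
```

```bash
python3 - <<'E'
from h import *
to(.5127,.2646,.0755,.213)
E
```

```text
turn 0.000  dx -0.0001 dy -0.0005 dz 0.0084 F [-0.3  0.9 -0.2] t 23.85 q1,6 0.35 0.13
```

drive_tool --rows '[[[0,0,0.004],0],[[0,0,0.003],0],[[0,0,0.001],0],[[0,0,0],0],[[0,0,0],0],[[0,0,0],0]]'

```text
t: 24.45
tool_pos: [0.5125, 0.2646, 0.075]
tool_rot: [-1.973, -2.445, -0.0]
contact_force: [-1.0, 1.1, 0.4]
opening: 0.0544
grip_force: 37.2
```

drive_tool --rows '[[[0,0,0.001],0],[[0,0,0],0],[[0,0,0],0]]'

```text
t: 24.75
tool_pos: [0.5126, 0.2647, 0.0749]
tool_rot: [-1.972, -2.445, 0.001]
contact_force: [-4.8, -1.6, 7.1]
opening: 0.0549
grip_force: 37.8
```

Contact on the floor. I'll release and go to c6.

drive_tool --rows '[[[0,0,0],0],[[0,0,0],0],[[0,0,0],0],[[0,0,-0.01],0],[[0,0,-0.03],0],[[0,0,-0.04],0],[[0,0,0],0],[[0,0,0],0]]' --jaw 0.15

```text
t: 25.55
tool_pos: [0.5135, 0.265, 0.1561]
tool_rot: [1.971, 2.443, 0.005]
contact_force: [0.7, -0.6, -0.8]
opening: 0.0724
grip_force: 0.0
```

```bash
python3 - <<'E'
from fit import *
to(.453,-.0338,.0695,-.10)
E
```

```text
turn 0.313  dx -0.3033 dy -0.0304 dz 0.0866 F [ 0.7 -0.6 -0.8] t 25.55 q1,6 0.35 0.13
```

drive_tool --rows '[[[0,0,0],0.105],[[0,0,0],0.104],[[0,0,0],0.104],[[-0.049,-0.005,0],0],[[-0.049,-0.005,0],0],[[-0.049,-0.005,0],0],[[-0.049,-0.005,0],0],[[-0.049,-0.005,0],0],[[-0.049,-0.005,0.005],0],[[-0.009,0,0.01],0]]'

```text
t: 26.55
tool_pos: [0.4512, -0.0375, 0.1383]
tool_rot: [2.335, 2.101, -0.002]
contact_force: [0.5, 0.1, -0.3]
opening: 0.0727
grip_force: 0.0
```

drive_tool --rows '[[[0,0,0],0],[[0,0,0],0],[[0,0,0],0]]'

```text
t: 26.85
tool_pos: [0.4526, -0.0327, 0.1388]
tool_rot: [-2.327, -2.109, 0.0]
contact_force: [0.3, -0.1, 0.7]
opening: 0.0722
grip_force: 0.0
```

```bash
python3 - <<'E'
from fit import *
to(.453,-.0338,.0695,-.10)
chk((.453,-.0338),.056,save='w7.png')
E
```

```text
turn 0.002  dx -0.0011 dy 0.0006 dz 0.0693 F [ 0.3 -0.1  0.7] t 26.85 q1,6 -0.24 -0.14
[ 0.4521 -0.0338  0.0038 -0.1233] 0.014
turn 0.026  dx -0.0012 dy -0.0004 dz 0.0694 F [-0.6 -0.2  0.1] t 26.9 q1,6 -0.24 -0.14
```

drive_tool --rows '[[[-0.0012,0,0.02],0.022],[[0,0,0.02],0],[[0,0,0.018],0],[[0,0,0.01],0],[[0,0,0.002],0],[[0,0,0],0],[[0,0,0],0],[[0,0,0],0]]'

```text
t: 27.7
tool_pos: [0.4531, -0.0352, 0.07]
tool_rot: [2.351, 2.081, 0.002]
contact_force: [0.4, 0.8, 0.7]
opening: 0.0725
grip_force: 0.0
```

```bash
python3 -c "
from h import *
to(.4523,-.0338,.069,-.12)"
```

```text
turn -0.002  dx 0.0013 dy -0.0009 dz 0.0010 F [0.4 0.8 0.7] t 27.7 q1,6 -0.24 -0.12
```

drive_tool --rows '[[[0.001,0,0.001],0],[[0,0,0],0],[[0,0,0],0],[[0,0,0],0],[[0,0,0],0],[[0,0,0],0]]' --jaw 1

```text
t: 28.3
tool_pos: [0.4531, -0.0343, 0.0688]
tool_rot: [2.352, 2.081, 0.002]
contact_force: [-1.0, 0.4, 6.0]
opening: 0.0549
grip_force: 38.6
```

drive_tool --rows '[[[0,0,-0.01],0],[[0,0,-0.02],0],[[0,0,-0.03],0],[[0,0,-0.03],0],[[0,0,0],0],[[0,0,0],0]]'

```text
t: 28.9
tool_pos: [0.4525, -0.0341, 0.1585]
tool_rot: [2.352, 2.081, 0.001]
contact_force: [0.7, -0.2, -0.8]
opening: 0.0547
grip_force: 37.3
```

```bash
python3 - <<'E'
from h import *
to(.5192,.2344,.0755,.213)
E
```

```text
turn -0.335  dx 0.2484 dy 0.1220 dz 0.0830 F [ 0.7 -0.2 -0.8] t 28.9 q1,6 -0.24 -0.12
```

drive_tool --rows '[[[0,0,0],-0.112],[[0,0,0],-0.112],[[0,0,0],-0.111],[[0.0414,0.0203,0],0],[[0.0414,0.0203,0],0],[[0.0414,0.0203,0],0],[[0.0414,0.0203,0],0],[[0.0414,0.0203,0],0],[[0.0414,0.0203,0],0],[[0,0,0],0]]'

```text
t: 29.9
tool_pos: [0.5183, 0.2384, 0.1559]
tool_rot: [-1.965, -2.448, 0.002]
contact_force: [0.8, -0.4, 1.1]
opening: 0.0547
grip_force: 37.3
```

drive_tool --rows '[[[0,0,0.02],0],[[0,0,0.02],0],[[0,0,0.015],0],[[0,0,0.01],0],[[0,0,0.01],0],[[0,0,0],0],[[0,0,0],0],[[0,0,0],0]]'

```text
t: 30.7
tool_pos: [0.5197, 0.2346, 0.0839]
tool_rot: [1.972, 2.444, 0.002]
contact_force: [0.4, -0.3, -0.2]
opening: 0.055
grip_force: 37.3
```

```bash
python3 - <<'E'
from h import *
to(.5192,.2344,.0755,.213)
E
```

```text
turn -0.000  dx -0.0001 dy -0.0005 dz 0.0084 F [ 0.4 -0.3 -0.2] t 30.7 q1,6 0.29 0.08
```

drive_tool --rows '[[[0,0,0.004],0],[[0,0,0.003],0],[[0,0,0.001],0],[[0,0,0],0],[[0,0,0],0],[[0,0,0],0]]'

```text
t: 31.3
tool_pos: [0.519, 0.2344, 0.0749]
tool_rot: [1.973, 2.445, 0.0]
contact_force: [-0.6, 0.3, -0.9]
opening: 0.0543
grip_force: 37.3
```

drive_tool --rows '[[[0,0,0.001],0],[[0,0,0],0],[[0,0,0],0]]'

```text
t: 31.6
tool_pos: [0.519, 0.2345, 0.0748]
tool_rot: [-1.972, -2.445, 0.001]
contact_force: [-3.1, -1.2, 5.8]
opening: 0.0547
grip_force: 37.9
```

drive_tool --rows '[[[0,0,0],0],[[0,0,0],0],[[0,0,0],0],[[0,0,-0.01],0],[[0,0,-0.04],0],[[0,0,-0.05],0],[[0,0,-0.05],0],[[-0.02,0,-0.05],0],[[-0.02,0,0],0],[[0,0,0],0]]' --jaw 0.1

```text
t: 32.6
tool_pos: [0.5283, 0.1956, 0.2737]
tool_rot: [1.973, 2.44, 0.006]
contact_force: [0.1, 0.1, -0.5]
opening: 0.077
grip_force: 0.0
```

drive_tool --rows '[[[0,0,0],0],[[0,0,0],0]]'

```text
t: 32.8
tool_pos: [0.5263, 0.1971, 0.2688]
tool_rot: [-1.971, -2.444, 0.003]
contact_force: [-0.4, 1.0, -0.2]
opening: 0.0767
grip_force: 0.0
```

```bash
python3 - <<'E'
from h import *
import pickle
to(.452,.0384,.1,-.12)
d=grab('wrist');pickle.dump(d,open('w8.pkl','wb'))
cv2.imwrite('pics/w8.png',cv2.resize(d['image'],(800,600),interpolation=cv2.INTER_CUBIC))
E
```

```text
turn 0.333  dx -0.1664 dy -0.0547 dz 0.1688 F [-0.4  1.  -0.2] t 32.8 q1,6 0.23 0.01
```

View pics/w8.png

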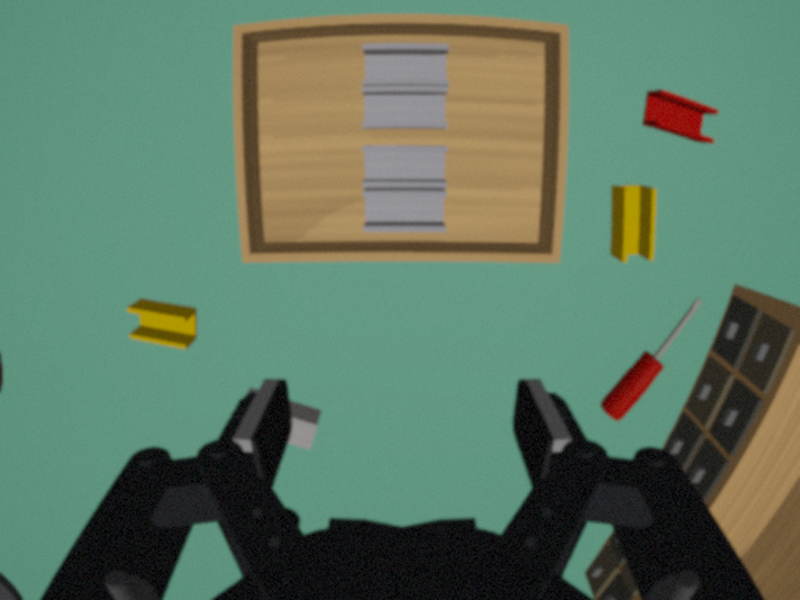

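All four open-up channels lie flat in two neat pairs in the tray. The seams between neighbours are at about (405,89) and (405,184), and I'll convert these to world positions.

```bash
python3 - <<'E'
from h import *
import pickle
d=pickle.load(open('w8.pkl','rb'))
for u,v in [(405,89),(405,184)]: print(atz(d,u*.64-.18,v*.64-.18,.030,True).round(4))
P=[atz(d,u*.64-.18,v*.64-.18,.030,True)[:2] for u,v in [(405,45),(405,128.5),(405,147),(405,231)]]
print([np.linalg.norm(P[i+1]-P[i]).round(4) for i in range(3)])
E
```

```text
[0.5034 0.3152 0.03  ]
[0.5169 0.2533 0.03  ]
[np.float64(0.0564), np.float64(0.0123), np.float64(0.0566)]
```

drive_tool --rows '[[[0,0,0],0.111],[[0,0,0],0.111],[[0,0,0],0.111],[[-0.033,-0.011,0.026],0],[[-0.033,-0.011,0.026],0],[[-0.033,-0.011,0.026],0],[[-0.033,-0.011,0.026],0],[[-0.034,-0.011,0.024],0],[[0,0,0],0],[[0,0,0],0]]' --jaw 0

```text
t: 33.85
tool_pos: [0.4518, 0.0386, 0.1411]
tool_rot: [-2.35, -2.082, 0.002]
contact_force: [-0.2, 0.0, 0.4]
opening: 0.0854
grip_force: 0.0
```

drive_tool --rows '[[[0,0,0],0],[[0,0,0],0]]'

```text
t: 34.05
tool_pos: [0.4538, 0.0394, 0.1436]
tool_rot: [2.348, 2.085, 0.003]
contact_force: [0.6, 0.3, 0.6]
opening: 0.0857
grip_force: 0.0
```

```bash
python3 - <<'E'
from fit import *
to(.4528,.0384,.0695,-.12)
chk((.4528,.0384),.066,save='w9.png')
E
```

```text
turn 0.002  dx -0.0011 dy -0.0009 dz 0.0741 F [0.6 0.3 0.6] t 34.05 q1,6 -0.08 0.04
[ 0.4528  0.0381  0.0062 -0.1179] 0.014
turn -0.001  dx -0.0013 dy -0.0007 dz 0.0740 F [ 0.3  0.2 -0.2] t 34.1 q1,6 -0.08 0.04
```

drive_tool --rows '[[[-0.0012,-0.0008,0.02],0],[[0,0,0.02],0],[[0,0,0.018],0],[[0,0,0.01],0],[[0,0,0],0],[[0,0,0],0],[[0,0,0],0]]'

```text
t: 34.8
tool_pos: [0.4527, 0.0375, 0.0756]
tool_rot: [2.349, 2.083, 0.002]
contact_force: [0.0, -0.2, -0.3]
opening: 0.0853
grip_force: 0.0
```

```bash
python3 -c "
from h import *
to(.4528,.0382,.074,-.119)"
```

```text
turn -0.001  dx 0.0007 dy 0.0001 dz 0.0016 F [ 0.  -0.2 -0.3] t 34.8 q1,6 -0.08 0.04
```

drive_tool --rows '[[[0.0005,0,0.0015],0],[[0,0,0],0],[[0,0,0],0],[[0,0,0],0],[[0,0,0],0],[[0,0,0],0]]' --jaw 1

```text
t: 35.4
tool_pos: [0.4525, 0.0379, 0.0739]
tool_rot: [2.35, 2.084, 0.002]
contact_force: [-1.6, 0.1, 5.3]
opening: 0.0647
grip_force: 39.1
```

drive_tool --rows '[[[0,0,-0.01],0],[[0,0,-0.02],0],[[0,0,-0.03],0],[[0,0,-0.04],0],[[0,0,0],0],[[0,0,0],0]]'

```text
t: 36.0
tool_pos: [0.4522, 0.0379, 0.1742]
tool_rot: [2.349, 2.083, 0.003]
contact_force: [-0.8, 1.3, -1.5]
opening: 0.0651
grip_force: 39.0
```

```bash
python3 - <<'E'
from h import *
to(.5020,.3172,.084,.213)
E
```

```text
turn -0.333  dx 0.2625 dy 0.1077 dz 0.0902 F [-0.8  1.3 -1.5] t 36.0 q1,6 -0.08 0.04
```

drive_tool --rows '[[[0,0,0],-0.111],[[0,0,0],-0.111],[[0,0,0],-0.111],[[0.0438,0.018,0],0],[[0.0438,0.018,0],0],[[0.0438,0.018,0],0],[[0.0438,0.018,0],0],[[0.0438,0.018,0],0],[[0.0435,0.018,0],0],[[0,0,0],0]]'

```text
t: 37.0
tool_pos: [0.5009, 0.3212, 0.1705]
tool_rot: [-1.965, -2.448, 0.003]
contact_force: [-0.9, -1.3, -1.1]
opening: 0.0648
grip_force: 39.1
```

drive_tool --rows '[[[0,0,0.01],0],[[0,0,0.01],0],[[0,0,0],0],[[0,0,0],0],[[0,0,0],0]]'

```text
t: 37.5
tool_pos: [0.502, 0.3166, 0.153]
tool_rot: [1.974, 2.444, 0.0]
contact_force: [-0.3, -0.2, 0.4]
opening: 0.0648
grip_force: 39.1
```

```bash
python3 - <<'E'
from h import *
import pickle
to(.5020,.3172,.084,.213)
d=grab('wrist');pickle.dump(d,open('w10.pkl','wb'))
cv2.imwrite('pics/w10.png',cv2.resize(d['image'],(800,600),interpolation=cv2.INTER_CUBIC))
E
```

```text
turn -0.001  dx 0.0006 dy 0.0002 dz 0.0690 F [-0.3 -0.2  0.4] t 37.5 q1,6 0.44 0.23
```

View pics/w10.png

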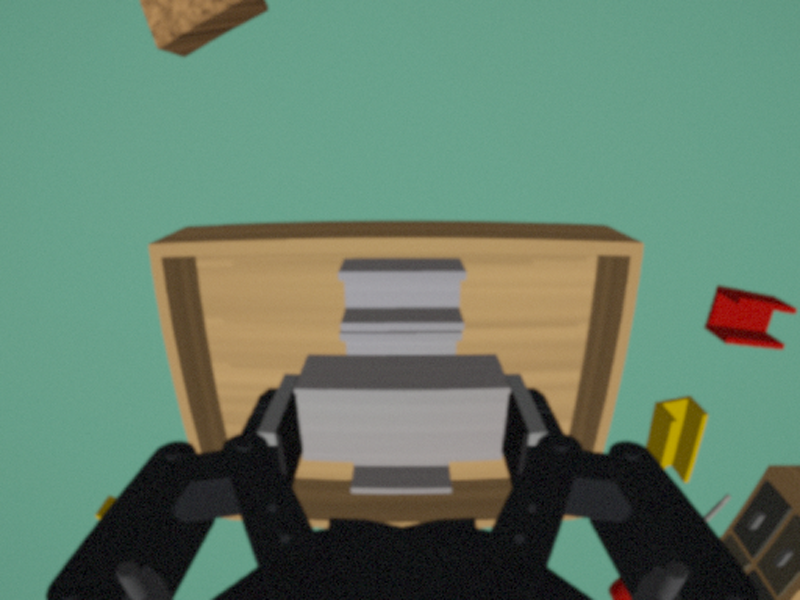

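The held open-down channel is above pair A. The pair's seam shows at about (402,331) and the far outer flange top at about (402,273). Measuring both against the tool's planned target.

```bash
python3 - <<'E'
from h import *
import pickle
d=pickle.load(open('w10.pkl','rb'))
u=np.array([-np.sin(.213),np.cos(.213)]);o=np.array([.5020,.3172])
for v in (261,272,322,331,333): 
    P=atz(d,402*.64-.18,v*.64-.18,.030,True)[:2];print(v,P.round(4),((P-o)@u).round(4))
# channel in hand: top far/near edges of the web at z = tool z -.0739+.024
z=ctrl.get_obs()['tool_pos'][2]-.0739+.024
for v in (388,466):
    P=atz(d,402*.64-.18,v*.64-.18,z,True)[:2];print(v,P.round(4),((P-ctrl.get_obs()['tool_pos'][:2])@u).round(4))
E
```

```text
261 [0.496  0.3506] 0.0339
272 [0.497  0.3458] 0.029
322 [0.502 0.323] 0.0057
331 [0.5029 0.3187] 0.0013
333 [0.5031 0.3178] 0.0003
388 [0.4999 0.3318] 0.0151
466 [0.5063 0.3022] -0.0152
```

The seam is within 1 mm of the planned target, and the channel is centred in the hand. I'll lower it.

drive_tool --rows '[[[0.0005,0,0.015],0],[[0,0,0.015],0],[[0,0,0.015],0],[[0,0,0.01],0],[[0,0,0.006],0],[[0,0,0.003],0],[[0,0,0],0],[[0,0,0],0],[[0,0,0],0]]'

```text
t: 38.45
tool_pos: [0.5022, 0.3181, 0.0897]
tool_rot: [1.972, 2.445, 0.002]
contact_force: [0.4, -0.3, -0.4]
opening: 0.0652
grip_force: 39.1
```

```bash
python3 - <<'E'
from h import *
to(.5020,.3172,.084,.213)
E
```

```text
turn 0.000  dx -0.0008 dy -0.0004 dz 0.0057 F [ 0.4 -0.3 -0.4] t 38.45 q1,6 0.44 0.23
```

drive_tool --rows '[[[0,0,0.003],0],[[0,0,0.002],0],[[0,0,0],0],[[0,0,0],0],[[0,0,0],0]]'

```text
t: 38.95
tool_pos: [0.5018, 0.3179, 0.0839]
tool_rot: [1.973, 2.445, 0.001]
contact_force: [-0.0, 0.6, 0.8]
opening: 0.065
grip_force: 39.1
```

drive_tool --rows '[[[0,0,0.001],0],[[0,0,0],0],[[0,0,0],0]]'

```text
t: 39.25
tool_pos: [0.5019, 0.3179, 0.0839]
tool_rot: [1.973, 2.445, -0.0]
contact_force: [-2.8, -2.0, 6.4]
opening: 0.0645
grip_force: 39.6
```

It seated at exactly the expected height. I'll release and go to c4.

drive_tool --rows '[[[0,0,0],0],[[0,0,0],0],[[0,0,0],0],[[0,0,-0.01],0],[[0,0,-0.03],0],[[0,0,-0.04],0],[[0,0,0],0],[[0,0,0],0]]' --jaw 0

```text
t: 40.05
tool_pos: [0.5026, 0.3183, 0.1651]
tool_rot: [1.972, 2.444, 0.005]
contact_force: [-0.8, 0.7, -0.1]
opening: 0.0852
grip_force: 0.0
```

```bash
python3 - <<'E'
from fit import *
to(.576,-.0995,.14,-.002)
E
```

```text
turn 0.215  dx -0.4176 dy 0.0742 dz 0.0251 F [-0.8  0.7 -0.1] t 40.05 q1,6 0.44 0.23
```

drive_tool --rows '[[[0,0,0],0.108],[[-0.046,0.008,0],0.107],[[-0.046,0.008,0],0],[[-0.046,0.008,0],0],[[-0.046,0.008,0],0],[[-0.046,0.008,0],0],[[-0.046,0.008,0],0],[[-0.046,0.008,0],0],[[-0.046,0.008,0],0],[[-0.046,0.008,0.02],0]]'

```text
t: 41.05
tool_pos: [0.5787, -0.0968, 0.1446]
tool_rot: [2.221, 2.217, 0.003]
contact_force: [0.4, 0.0, 1.5]
opening: 0.0855
grip_force: 0.0
```

drive_tool --rows '[[[0,0,0],0],[[0,0,0],0],[[0,0,0],0]]'

```text
t: 41.35
tool_pos: [0.577, -0.0937, 0.1423]
tool_rot: [-2.222, -2.219, 0.001]
contact_force: [-0.1, 0.9, 0.4]
opening: 0.0857
grip_force: 0.0
```

```bash
python3 - <<'E'
from fit import *
to(.576,-.0995,.074,-.002)
chk((.576,-.0995),.066,.074,save='w11.png')
E
```

```text
turn 0.001  dx -0.0058 dy -0.0010 dz 0.0683 F [-0.1  0.9  0.4] t 41.35 q1,6 -0.29 -0.29
[ 0.5747 -0.0991  0.0016  0.0118] 0.019
turn -0.013  dx -0.0057 dy -0.0026 dz 0.0688 F [0.1 0.5 0.4] t 41.4 q1,6 -0.29 -0.29
```

drive_tool --rows '[[[-0.0055,-0.002,0.02],-0.008],[[0,0,0.02],0],[[0,0,0.015],0],[[0,0,0.01],0],[[0,0,0.002],0],[[0,0,0],0],[[0,0,0],0],[[0,0,0],0]]'

```text
t: 42.2
tool_pos: [0.5763, -0.1002, 0.0772]
tool_rot: [2.214, 2.227, 0.001]
contact_force: [-0.9, -0.5, 0.6]
opening: 0.0856
grip_force: 0.0
```

```bash
python3 -c "
from h import *
to(.5752,-.0993,.074,.006)"
```

```text
turn -0.000  dx 0.0009 dy -0.0011 dz 0.0032 F [-0.9 -0.5  0.6] t 42.2 q1,6 -0.3 -0.31
```

drive_tool --rows '[[[0.001,-0.001,0.003],0],[[0,0,0],0],[[0,0,0],0]]'

```text
t: 42.5
tool_pos: [0.5745, -0.099, 0.0731]
tool_rot: [-2.215, -2.228, 0.0]
contact_force: [-0.8, -0.3, -0.3]
opening: 0.0852
grip_force: 0.0
```

drive_tool --rows '[[[0,0,0],0],[[0,0,0],0],[[0,0,0],0],[[0,0,0],0],[[0,0,0],0]]' --jaw 1

```text
t: 43.0
tool_pos: [0.5749, -0.0991, 0.0735]
tool_rot: [2.214, 2.228, 0.001]
contact_force: [0.8, 0.3, 2.8]
opening: 0.065
grip_force: 38.9
```

drive_tool --rows '[[[0,0,-0.01],0],[[0,0,-0.02],0],[[0,0,-0.03],0],[[0,0,-0.04],0],[[0,0,0],0],[[0,0,0],0]]'

```text
t: 43.6
tool_pos: [0.5751, -0.0992, 0.1747]
tool_rot: [2.213, 2.226, 0.002]
contact_force: [-1.1, 0.1, -0.5]
opening: 0.0651
grip_force: 39.0
```

```bash
python3 - <<'E'
from h import *
to(.5158,.2496,.084,.213)
E
```

```text
turn -0.207  dx 0.3534 dy 0.0158 dz 0.0907 F [-1.1  0.1 -0.5] t 43.6 q1,6 -0.3 -0.3
```

drive_tool --rows '[[[0,0,0],-0.104],[[0,0,0],-0.103],[[0.0442,0.002,0],0],[[0.0442,0.002,0],0],[[0.0442,0.002,0],0],[[0.0442,0.002,0],0],[[0.0442,0.002,0],0],[[0.0442,0.002,0],0],[[0.0442,0.002,0],0],[[0.044,0.002,0],0]]'

```text
t: 44.6
tool_pos: [0.5136, 0.2511, 0.1708]
tool_rot: [-1.971, -2.443, 0.005]
contact_force: [0.7, -0.4, -0.7]
opening: 0.0649
grip_force: 38.9
```

drive_tool --rows '[[[0,0,0.01],0],[[0,0,0.01],0],[[0,0,0.01],0],[[0,0,0],0],[[0,0,0],0],[[0,0,0],0]]'

```text
t: 45.2
tool_pos: [0.516, 0.249, 0.1435]
tool_rot: [1.974, 2.443, 0.001]
contact_force: [0.1, 0.2, 0.6]
opening: 0.0647
grip_force: 38.9
```

```bash
python3 - <<'E'
from h import *
import pickle
to(.5158,.2496,.0835,.213)
d=grab('wrist');pickle.dump(d,open('w12.pkl','wb'))
cv2.imwrite('pics/w12.png',cv2.resize(d['image'],(800,600),interpolation=cv2.INTER_CUBIC))
E
```

```text
turn -0.001  dx 0.0006 dy -0.0001 dz 0.0600 F [0.1 0.2 0.6] t 45.2 q1,6 0.32 0.11
```

View pics/w12.png

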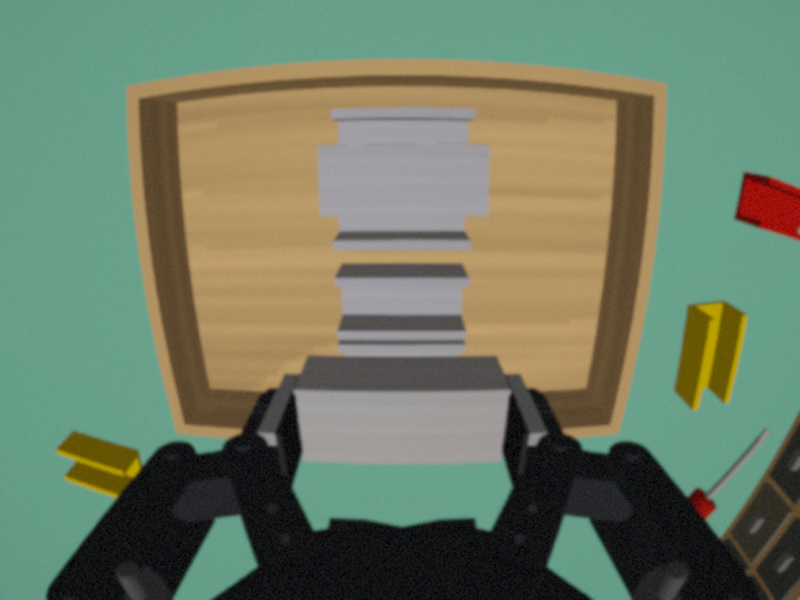

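Pair A is locked, with its open-down channel centred at (403,180). For pair B, S2's far flange top edge is at about v=277, its near flange's inner edge at about 330, and the seam at about 342.

```bash
python3 - <<'E'
from h import *
import pickle
d=pickle.load(open('w12.pkl','rb'))
u=np.array([-np.sin(.213),np.cos(.213)]);o=np.array([.5158,.2496])
for v in (278,330,342): 
    P=atz(d,402*.64-.18,v*.64-.18,.030,True)[:2];print(v,P.round(4),((P-o)@u).round(4))
E
```

```text
278 [0.5111 0.2785] 0.0292
330 [0.516  0.2557] 0.0059
342 [0.5172 0.2502] 0.0003
```

drive_tool --rows '[[[0.0005,0,0.015],0],[[0,0,0.015],0],[[0,0,0.006],0],[[0,0,0],0],[[0,0,0],0],[[0,0,0],0]]'

```text
t: 45.85
tool_pos: [0.5158, 0.2504, 0.1076]
tool_rot: [1.972, 2.445, 0.001]
contact_force: [0.2, -0.4, -0.6]
opening: 0.065
grip_force: 38.9
```

Aligned. Now I'll drop it in.

drive_tool --rows '[[[-0.0006,0,0.006],0],[[0,0,0.006],0],[[0,0,0.006],0],[[0,0,0.003],0],[[0,0,0],0],[[0,0,0],0],[[0,0,0],0]]'

```text
t: 46.55
tool_pos: [0.5158, 0.2497, 0.0864]
tool_rot: [1.973, 2.445, 0.001]
contact_force: [-0.1, 0.8, -0.7]
opening: 0.0651
grip_force: 38.9
```

drive_tool --rows '[[[0,0,0.002],0],[[0,0,0.001],0],[[0,0,0],0],[[0,0,0],0],[[0,0,0],0]]'

```text
t: 47.05
tool_pos: [0.5157, 0.2497, 0.0835]
tool_rot: [1.973, 2.445, 0.0]
contact_force: [-1.3, -0.7, 2.9]
opening: 0.0651
grip_force: 39.3
```

drive_tool --rows '[[[0,0,0],0],[[0,0,0],0],[[0,0,0],0],[[0,0,-0.01],0],[[0,0,-0.03],0],[[0,0,-0.05],0],[[0,0,-0.05],-0.14],[[0,0,-0.03],-0.14],[[0,0,0],-0.14],[[0,0,0],-0.14]]' --jaw 0

```text
t: 48.05
tool_pos: [0.5163, 0.25, 0.2563]
tool_rot: [1.21, 2.895, 0.005]
contact_force: [-0.3, -0.5, -0.7]
opening: 0.0854
grip_force: 0.0
```

drive_tool --rows '[[[0,0,0],-0.14],[[0,0,0],-0.14],[[0,0,0],-0.14],[[0,0,0],-0.14],[[0,0,0],0],[[0,0,0],0]]' --jaw 0.5

```text
t: 48.65
tool_pos: [0.5156, 0.2497, 0.2536]
tool_rot: [0.377, 3.118, 0.0]
contact_force: [0.4, -0.3, 0.2]
opening: 0.0425
grip_force: 0.0
```

```bash
python3 - <<'E'
from fit import *
to(.544,-.281,.25,-.235+np.pi/2)
print(ctrl.get_obs()['tool_pos'])
E
```

```text
turn -0.006  dx -0.1512 dy -0.5095 dz 0.0036 F [ 0.4 -0.3  0.2] t 48.65 q1,6 0.32 -1.01
[0.51555613 0.24967202 0.25359706]
```

drive_tool --rows '[[[-0.014,-0.047,0],0],[[-0.014,-0.047,0],0],[[-0.014,-0.047,0],0],[[-0.014,-0.047,0],0],[[-0.014,-0.047,0],0],[[-0.014,-0.047,0],0],[[-0.014,-0.047,0],0],[[-0.014,-0.047,0],0],[[-0.014,-0.047,0],0],[[-0.014,-0.047,0],0]]'

```text
t: 49.65
tool_pos: [0.5406, -0.2421, 0.2536]
tool_rot: [0.377, 3.118, -0.0]
contact_force: [1.5, -0.2, -0.6]
opening: 0.0426
grip_force: 0.0
```

drive_tool --rows '[[[-0.011,-0.039,0],0],[[0,0,0],0],[[0,0,0],0],[[0,0,0],0]]'

```text
t: 50.05
tool_pos: [0.5424, -0.2796, 0.2531]
tool_rot: [-0.373, -3.119, -0.001]
contact_force: [-0.2, -0.1, -0.6]
opening: 0.043
grip_force: 0.0
```

```bash
python3 - <<'E'
from fit import *
import pickle
to(.544,-.281,.084,-.235+np.pi/2)
d=grab('wrist');pickle.dump(d,open('w13.pkl','wb'))
cv2.imwrite('pics/w13.png',cv2.resize(d['image'],(800,600),interpolation=cv2.INTER_CUBIC))
E
```

```text
turn -0.003  dx -0.0019 dy -0.0010 dz 0.1691 F [-0.2 -0.1 -0.6] t 50.05 q1,6 -0.6 -1.93
```

View pics/w13.png

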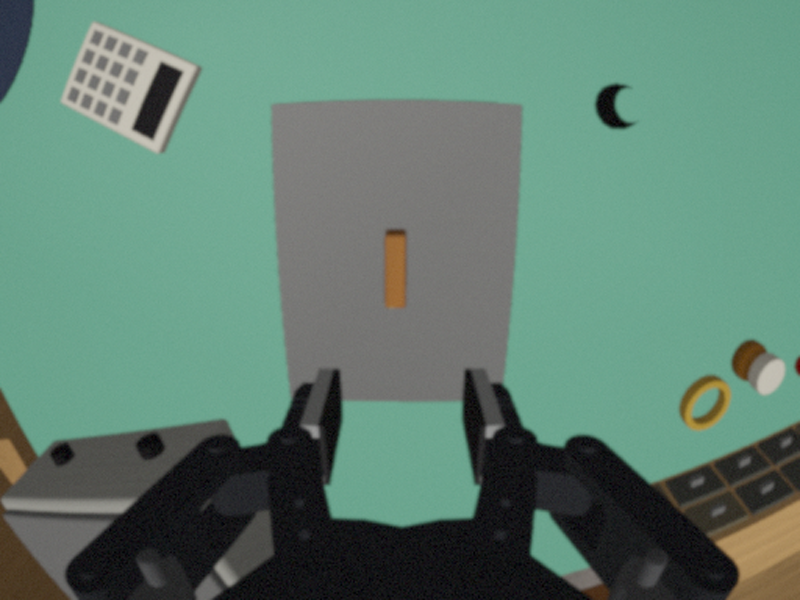

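The cover lies in place. Its corners are at (272,105), (522,105) and roughly (290,400) and (505,400), and the handle top spans (385..406, 236..307). I'll measure the handle from w1 and w13 for position and height.

```bash
python3 - <<'E'
from fit import *
import pickle
d=pickle.load(open('w13.pkl','rb'));w1=pickle.load(open('w1.pkl','rb'))
hp=[(385.5,236),(385.5,307),(406,307),(406,236)]
c,l,w,a,b,P=fitrect(d,hp,True,0,0,.033);print('handle',c,l,w,a,b)
P2=atz(d,272*.64,105*.64,.009,True);P3=atz(d,522*.64,105*.64,.009,True);print('near edge',(P2+P3)[:2]/2,np.linalg.norm(P3-P2),np.arctan2(*(P3-P2)[1::-1]))
# triangulate handle top centre: w13 (395.7,271.5), w1 top face centre (457.5,438)->use rect top
o1,r1=ray(d,395.7*.64-.18,271.5*.64-.18,True);o2,r2=ray(w1,458*.64-.18,438*.64-.18,True)
A=np.c_[r1,-r2];s=np.linalg.lstsq(A,o2-o1,rcond=None)[0];print(o1+r1*s[0],o2+r2*s[1])
to(c[0],c[1],.084,a if abs(a)<9 else 0)
to(c[0],c[1],.084,-.235+np.pi/2)
E
```

```text
handle [ 0.54251202 -0.28148692] 0.04814706949626447 0.013349012398126721 -0.24021464489658262 1.3337245443050623
near edge [ 0.43433958 -0.25461733] 0.16859938495921958 1.3317805269852308
[ 0.54787922 -0.28307857  0.01185743] [ 0.54546904 -0.28223137  0.01111821]
turn -1.568  dx 0.0022 dy -0.0006 dz 0.1691 F [ 0.4  0.9 -0.7] t 50.1 q1,6 -0.6 -1.93
turn -0.002  dx -0.0006 dy -0.0022 dz 0.1691 F [ 0.4  0.9 -0.7] t 50.1 q1,6 -0.6 -1.93
```

```bash
python3 - <<'E'
from fit import *
import pickle
d=pickle.load(open('w13.pkl','rb'));w1=pickle.load(open('w1.pkl','rb'))
o1,r1=ray(d,395.7*.64-.18,271.5*.64-.18,True)
for v in (444,447):
    o2,r2=ray(w1,458*.64-.18,v*.64-.18,True)
    s=np.linalg.lstsq(np.c_[r1,-r2],o2-o1,rcond=None)[0];print(o1+r1*s[0],o2+r2*s[1])
E
```

```text
[ 0.54460949 -0.28213701  0.0235972 ] [ 0.5442116  -0.28200024  0.02347541]
[ 0.54301268 -0.28167718  0.02933044] [ 0.54360118 -0.28187722  0.02951039]
```

drive_tool --rows '[[[0,-0.002,0.03],0],[[0,0,0.03],0],[[0,0,0.03],0],[[0,0,0.03],0],[[0,0,0.02],0],[[0,0,0.015],0],[[0,0,0.005],0],[[0,0,0],0],[[0,0,0],0],[[0,0,0],0]]'

```text
t: 51.1
tool_pos: [0.5428, -0.283, 0.0948]
tool_rot: [0.372, 3.117, -0.002]
contact_force: [0.5, -0.0, -0.3]
opening: 0.0423
grip_force: 0.0
```

```bash
python3 - <<'E'
from fit import *
to(.5425,-.2815,.084,-.236+np.pi/2)
E
```

```text
turn -0.002  dx 0.0007 dy 0.0014 dz 0.0108 F [ 0.5 -0.  -0.3] t 51.1 q1,6 -0.6 -1.94
```

drive_tool --rows '[[[0,0.001,0.004],0],[[0,0,0.003],0],[[0,0,0.002],0],[[0,0,0],0],[[0,0,0],0],[[0,0,0],0]]'

```text
t: 51.7
tool_pos: [0.5422, -0.2816, 0.0842]
tool_rot: [0.373, 3.119, -0.0]
contact_force: [0.3, 0.6, -0.3]
opening: 0.0428
grip_force: 0.0
```

drive_tool --rows '[[[0,0,0],0],[[0,0,0],0],[[0,0,0],0],[[0,0,0],0],[[0,0,0],0],[[0,0,0],0]]' --jaw 1 --grip_force 60

```text
t: 52.3
tool_pos: [0.5424, -0.2818, 0.0846]
tool_rot: [0.373, 3.119, -0.001]
contact_force: [-0.5, 0.2, 2.6]
opening: 0.0125
grip_force: 61.5
```

drive_tool --rows '[[[0,0,-0.01],0],[[0,0,-0.02],0],[[0,0,-0.03],0],[[0,0,-0.03],0],[[0,0,-0.03],0],[[0,0,0],0],[[0,0,0],0]]'

```text
t: 53.0
tool_pos: [0.5419, -0.2813, 0.2038]
tool_rot: [-0.373, -3.119, -0.0]
contact_force: [1.1, 0.3, -3.6]
opening: 0.0128
grip_force: 60.9
```

```bash
python3 - <<'E'
from fit import *
import pickle
d=pickle.load(open('w12.pkl','rb'))
print(fitrect(d,[(127,87),(666,85),(617,433),(182,433)],True,0,0,.042)[:5])
d=pickle.load(open('w8.pkl','rb'))
print(fitrect(d,[(233,26),(568,26),(561,262),(243,262)],True,0,0,.042)[:5])
to(.5075,.2834,.2,.213+np.pi/2)
E
```

```text
(array([0.50800506, 0.28330269]), np.float64(0.21549873295232036), np.float64(0.1608011840485425), np.float64(0.21319864509289502), np.float64(-1.3494611685061662))
(array([0.50781269, 0.28300072]), np.float64(0.2180691638549602), np.float64(0.16094011299954755), np.float64(0.21429448721498343), np.float64(-1.349265904983719))
turn -0.451  dx -0.0857 dy 0.5592 dz 0.0038 F [ 1.1  0.3 -3.6] t 53.0 q1,6 -0.6 -1.93
```

drive_tool --rows '[[[0,0,0],-0.113],[[0,0,0],-0.113],[[0,0,0],-0.113],[[0,0,0],-0.113],[[-0.007,0.044,0],0],[[-0.007,0.044,0],0],[[-0.007,0.044,0],0],[[-0.007,0.044,0],0],[[-0.007,0.044,0],0],[[-0.007,0.044,0],0]]'

```text
t: 54.0
tool_pos: [0.525, -0.0127, 0.2008]
tool_rot: [0.335, -3.119, -0.003]
contact_force: [0.5, 0.2, -1.4]
opening: 0.0128
grip_force: 60.8
```

drive_tool --rows '[[[-0.006,0.044,0],0],[[-0.006,0.044,0],0],[[-0.006,0.044,0],0],[[-0.006,0.044,0],0],[[-0.006,0.044,0],0],[[-0.006,0.044,0],0],[[0,0.022,0],0],[[0,0,0],0],[[0,0,0],0],[[0,0,0],0]]'

```text
t: 55.0
tool_pos: [0.5009, 0.2714, 0.2024]
tool_rot: [0.334, -3.121, 0.002]
contact_force: [0.7, 0.4, -2.2]
opening: 0.0126
grip_force: 60.8
```

```bash
python3 - <<'E'
from fit import *
to(.507,.283,.1215,.215+np.pi/2)
E
```

```text
turn -0.002  dx -0.0084 dy 0.0101 dz 0.0809 F [ 0.7  0.4 -2.2] t 55.0 q1,6 0.37 -1.42
```

drive_tool --rows '[[[-0.004,0.005,0.01],0],[[-0.0044,0.005,0.02],0],[[0,0,0.02],0],[[0,0,0.005],0],[[0,0,0],0],[[0,0,0],0],[[0,0,0],0]]'

```text
t: 55.7
tool_pos: [0.5084, 0.2841, 0.1505]
tool_rot: [-0.335, 3.121, 0.001]
contact_force: [0.3, -0.2, -2.2]
opening: 0.0124
grip_force: 60.8
```

```bash
python3 - <<'E'
from fit import *
to(.507,.283,.1215,.215+np.pi/2)
d=grab('wrist');cv2.imwrite('pics/w14.png',cv2.resize(d['image'],(800,600),interpolation=cv2.INTER_CUBIC))
E
```

```text
turn -0.001  dx 0.0016 dy -0.0008 dz 0.0290 F [ 0.3 -0.2 -2.2] t 55.7 q1,6 0.38 -1.4
```

drive_tool --rows '[[[0.001,0,0.006],0],[[0,0,0.006],0],[[0,0,0.005],0],[[0,0,0.004],0],[[0,0,0],0],[[0,0,0],0],[[0,0,0],0]]'

```text
t: 56.45
tool_pos: [0.5068, 0.2839, 0.1284]
tool_rot: [-0.336, 3.123, 0.0]
contact_force: [-0.8, 0.7, -2.8]
opening: 0.0127
grip_force: 60.8
```

drive_tool --rows '[[[0,0,0.002],0],[[0,0,0.002],0],[[0,0,0.001],0],[[0,0,0],0],[[0,0,0],0],[[0,0,0],0]]'

```text
t: 57.05
tool_pos: [0.5066, 0.2839, 0.1232]
tool_rot: [-0.336, 3.123, 0.0]
contact_force: [0.3, 0.3, -2.5]
opening: 0.0127
grip_force: 60.8
```

```bash
python3 - <<'E'
from fit import *
to(.507,.283,.1215,.215+np.pi/2)
E
```

```text
turn -0.001  dx -0.0002 dy -0.0009 dz 0.0017 F [ 0.3  0.3 -2.5] t 57.05 q1,6 0.38 -1.4
```

drive_tool --rows '[[[0,-0.0005,0.001],0],[[0,0,0.001],0],[[0,0,0],0],[[0,0,0],0],[[0,0,0],0]]'

```text
t: 57.55
tool_pos: [0.5068, 0.2833, 0.1216]
tool_rot: [-0.336, 3.123, -0.0]
contact_force: [-1.6, -0.5, 1.6]
opening: 0.0128
grip_force: 61.4
```

drive_tool --rows '[[[0,0,0.001],0],[[0,0,0],0],[[0,0,0],0]]'

```text
t: 57.85
tool_pos: [0.5069, 0.2833, 0.1215]
tool_rot: [0.336, -3.123, 0.001]
contact_force: [-4.2, -3.3, 8.0]
opening: 0.0127
grip_force: 62.4
```

Seated at .1215 with contact, as computed. I'll release, raise and look.

drive_tool --rows '[[[0,0,0],0],[[0,0,0],0],[[0,0,0],0],[[0,0,0],0],[[0,0,-0.01],0],[[0,0,-0.04],0],[[0,0,-0.05],0],[[0,0,-0.05],0],[[0,0,0],0],[[0,0,0],0]]' --jaw 0.5

```text
t: 58.85
tool_pos: [0.5075, 0.2837, 0.2731]
tool_rot: [-0.335, 3.119, 0.002]
contact_force: [0.9, -0.8, -0.2]
opening: 0.0425
grip_force: 0.0
```

drive_tool --rows '[[[-0.03,-0.03,0],0],[[-0.03,-0.03,0],0],[[0,0,0],0],[[0,0,0],0],[[0,0,0],0]]'

```text
t: 59.35
tool_pos: [0.577, 0.2377, 0.2685]
tool_rot: [0.336, -3.121, 0.0]
contact_force: [1.1, -0.1, -0.4]
opening: 0.0427
grip_force: 0.0
```

```bash
python3 - <<'E'
from fit import *
import pickle
d=grab('wrist');s=grab('scene');pickle.dump((d,s),open('fin.pkl','wb'))
print(ctrl.get_obs()['tool_pos'])
im=np.zeros((600,800,3),np.uint8);im[:360,:480]=cv2.resize(d['image'],(480,360))
im[:360,480:800]=cv2.resize(s['image'][150:290,190:370],(320,249))[:,:][:360] if 0 else cv2.copyMakeBorder(cv2.resize(s['image'][170:260,260:375],(320,250),interpolation=cv2.INTER_CUBIC),0,110,0,0,cv2.BORDER_CONSTANT)
im[360:,:400]=cv2.resize(s['image'][130:290,100:420],(400,240)) [:240]
cv2.imwrite('pics/fin.png',im)
E
```

```text
[0.57701174 0.2380467  0.26933999]
```

View pics/fin.png

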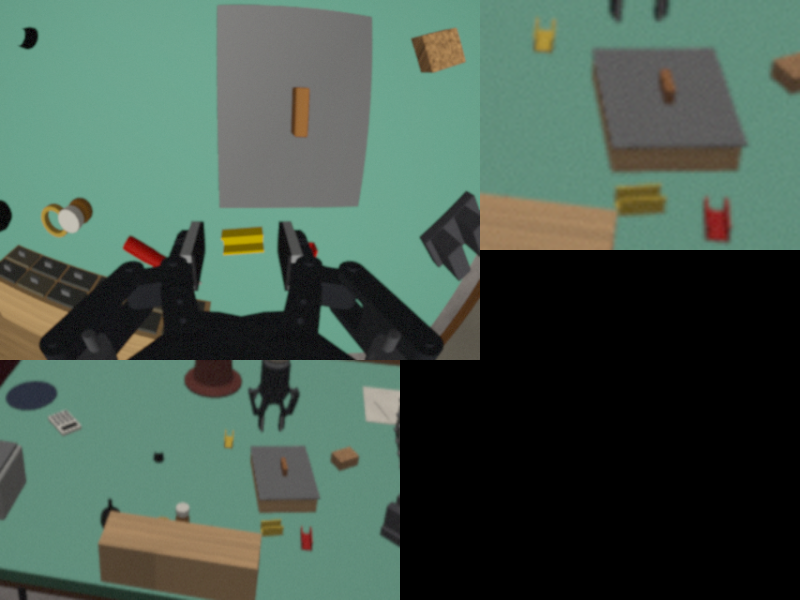

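The final picture shows the cover at about (295,105) in the wrist view and (668,100) in the scene crop. It sits level and flush on the tray with no visible gap, the bystanders are in place, and the arm is clear. Handing in.

```bash
python3 -c "
from h import *
print(ctrl.finish_job())"
```

```text
the job is handed in; nothing more can be done
None
```

The job is handed in: all four open-up channels lie flat in the tray, both open-down ones are locked over their pairs, and the cover is seated level on the rim. The arm is clear and the bystanders look undisturbed in the last picture; the judge's result was not shown.

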